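# Put the mixed-up burner caps back on their own burners

## Robot

A 6-joint arm with a two-finger parallel gripper is mounted at the origin on the work surface. World frame = base frame: x ahead of the robot, y to its left, z up, the work surface at z = 0. Lengths are in mm, angles in rad, forces in N, time in s.
With the tool pointing down it reaches from about 350 to 875 mm from the base axis. Payload 4.2 kg.
Tool frame: the origin (TCP) lies on the centre line of the jaws, within the pads' length; the fingertips stand 14 mm ahead of it and the grasp point (between the pads) lies 5 mm behind it (tcp_to_tips is the distance from the TCP to the fingertips, in mm); z points along the fingers, y is the direction in which the jaws open and shut (so a half turn about z gives the same grasp; the last joint's range is limited). The gripper opens to 85 mm and grips with 20 to 120 N. Pads are 22 mm wide; open, the fingers measure 114 mm over their backs; the gripper's body (76 mm by 85 mm) begins 54 mm behind the grasp point. The pads swing forward as they close: fully open they stand 13 mm farther back than shut.
Start: joints at [1.525, 0.385, 0.008, 0, -1.194, -0.259], TCP at [187.532, 596.18, 245.312] pointing down, gripper open.
Joint ranges: [-3.14, 3.14], [-1.21, 2.06], [-1.07, 1.41], [-3.16, 2.05], [-2.99, -0.16], [-3.1, 3.1]. Speed limits (rad/s): [2.79, 2.79, 3.14, 3.14, 3.14, 3.14].

## Interface

Orientations are given as a unit quaternion [x, y, z, w].
In Python, from bench import read_state, get_image, job_done, tcp_to_tips gives the robot as it stands. The module is installed in compiled form; this text tells all that it offers.
- The arm moves only by the tool play_rows, never from a script. Its argument "targets" is a list of rows, each an object of numbers: "gripper": the gripper's target within -1 to 1 (shut at 1, half-way at 0, fully open at -1); "tx", "ty", "tz": the shift along the tool's x, y, z scaled (see below); "spin": the turn about the tool's z scaled (see below). A call has 1 to 12 rows; each row is the pose to reach, as a shift and turn from the pose commanded when the call began, along the tool's axes at that moment; what a row does not reach only later rows make up. The controller multiplies each number of a shift by 0.25 m and each number of a turn by pi/4 rad. A row lasts 1/8 s, in which the tool goes at most 62.5 mm and 10.7 degrees, less where a joint would pass 70% of its speed; a pose out of reach is approached as far as the arm can. A call with a number of a shift or a turn outside -1 to 1 is refused whole. A call with a gripper value outside its range is refused whole. The fingers move at their own pace and stop on an object; the grip force is fixed at half the most. Time passes only in rows, so rows that repeat a pose let the fingers close. It gives the time, the measured TCP pose, the force and the opening at its end, in the units of the state.
- read_state(): the state, without advancing time (a new reading comes with each control period).
- get_image(name): name is "scene" or "top"; returns a dict with "frame" (384x512x3 uint8, red, green, blue), "depth" (384x512 float32, mm along the optical axis (not along the pixel's ray), 0 where there is no reading), "mtx" (3x3 intrinsics, pixels), "world_to_cam" (4x4, takes a point from world to camera coordinates). Camera axes: x right, y up, looking along -z (the intrinsics and any distortion apply to the point x, -y, -z); pixel columns grow to the right and rows downward; lengths in mm; the calibration is good to about 2 mm. A picture is of the moment at which its call begins.
- job_done(): hands the job in, once; it reports no verdict.
The state is a dict: "clock": time; "joints": joint angles; "joint_vel": joint speeds; "joint_efforts": joint torques, N m; "position": TCP position; "ee_rot": TCP orientation; "contact_force": force on the tool from outside, world axes, zero at the start; "wrist_torque": the same for the moment, N m; "gripper_width": finger opening in mm.
Only numpy, scipy, OpenCV 4.12 (cv2) and the standard library are available. Lean on these libraries where they do the work, as an engineer would, in place of code of your own. Each camera call takes 0.05 s, during which the arm holds its last target.

## Task

After cleaning, the four burner caps of the cooktop were put back on the wrong burners. Put every cap on the burner that matches it in shape and size, lying flat and well centred, with the oval cap lined up lengthwise with its oval burner; the cork trivet is free to set a cap down on in the meantime. Do not push the salt pot about.

Things in the scene. Friction and masses are not known exactly. Their poses are not given: they have to be found in the camera images.
- cap_small: The small burner cap: a flat round dark iron disc, 40 mm in diameter and 14 mm thick, flat underneath, loose, about 0.07 to 0.3 kg. Origin at the centre of its underside; z is up. It starts lying on a burner that is not its own. Grip it across its rim from above.
- cap_medium: The medium burner cap: a flat round dark iron disc, 52 mm in diameter and 14 mm thick, flat underneath, loose, about 0.07 to 0.3 kg. Origin at the centre of its underside; z is up. It starts lying on a burner that is not its own. Grip it across its rim from above.
- cap_large: The large burner cap: a flat round dark iron disc, 65 mm in diameter and 14 mm thick, flat underneath, loose, about 0.07 to 0.3 kg. Origin at the centre of its underside; z is up. It starts lying on a burner that is not its own. Grip it across its rim from above.
- cap_oval: The oval burner cap: a flat dark iron plate with straight long sides and half-round ends, 95 mm long (its x axis) by 38 mm wide (its y axis), 14 mm thick, flat underneath, loose, about 0.2 to 0.3 kg. Origin at the centre of its underside; z is up. It starts lying on a burner that is not its own. Grip it across its 38 mm width from above.
- burner_small: The small round burner, fixed on the black cooktop: a flat aluminium base disc 70 mm in diameter and 6 mm high, and on it an upright brass crown 34 mm in diameter whose flat top (no lip or recess) is 26 mm above the origin; it takes the 40 mm cap. Origin at the centre of its underside, on the cooktop, 20 mm above the worktop; z is up. The base disc shows around whatever cap lies on the burner.
- burner_medium: The medium round burner, fixed on the black cooktop: a flat aluminium base disc 90 mm in diameter and 6 mm high, and on it an upright brass crown 46 mm in diameter whose flat top (no lip or recess) is 26 mm above the origin; it takes the 52 mm cap. Origin at the centre of its underside, on the cooktop, 20 mm above the worktop; z is up. The base disc shows around whatever cap lies on the burner.
- burner_large: The large round burner, fixed on the black cooktop: a flat aluminium base disc 110 mm in diameter and 6 mm high, and on it an upright brass crown 59 mm in diameter whose flat top (no lip or recess) is 26 mm above the origin; it takes the 65 mm cap. Origin at the centre of its underside, on the cooktop, 20 mm above the worktop; z is up. The base disc shows around whatever cap lies on the burner.
- burner_oval: The oval burner, fixed on the black cooktop: a flat aluminium base 130 mm long (its x axis) by 74 mm wide (y axis) with half-round ends, 6 mm high, and on it an upright brass crown 89 by 32 mm, long the same way, whose flat top (no lip or recess) is 26 mm above the origin; it takes the oval cap. Origin at the centre of its underside, on the cooktop, 20 mm above the worktop; z is up.
- trivet: Round cork trivet, 130 mm in diameter, 18 mm thick, flat top, fixed on the worktop to the left or right of the cooktop, empty: a spare place to set a cap down. Origin at the centre of its underside, on the worktop.
- salt_pot: Closed round wooden salt pot with a small knob on its lid, 88 mm in diameter, 71 mm high overall, loose, on the worktop on the other side of the cooktop from the trivet. Not part of the job: leave it alone. Origin at the centre of its underside.
Mind the look-alikes: they are no part of the job. What is shaped like the cap_medium but blue, green or red is not meant.

How it is judged:
By the outcome, as a careful person would: the job done as asked, in the order asked, and still so for the second after the job is handed in, with the robot touching nothing.
It also fails if it takes over 128 s, if anything falls off the work surface, if the arm or the gripper's body presses on something with over 40 N, if the wrist force passes 120 N, or if a joint passes its speed limit or range.

## Working session

There is one attempt and no reset: what is moved stays moved. The work goes in short steps, Python scripts to look and compute and a tool call to move; the robot and the scene stay as the last step left them, time stands still between calls to the robot, and variables do not carry over. Pictures are saved under pics/ and viewed, and the job is handed in when it is done.

Besides the shell and the picture viewer there is one more tool, called as a command line: name --argument value ..., lists and objects as JSON in quotes. play_rows: Moves the arm, as the interface text tells. Its arguments: {"type":"object","properties":{"targets":{"type":"array","items":{"type":"object","properties":{"gripper":{"type":"number"},"tx":{"type":"number","minimum":-1,"maximum":1},"ty":{"type":"number","minimum":-1,"maximum":1},"tz":{"type":"number","minimum":-1,"maximum":1},"spin":{"type":"number","minimum":-1,"maximum":1}}}}},"required":["targets"]}

```bash
mkdir -p pics
cat > h.py <<'E'
import numpy as np, cv2
from bench import *
def grab(n,tag):
    g=get_image(n); cv2.imwrite(f'pics/{tag}.png',g['frame'][:,:,::-1]); np.savez(f'pics/{tag}.npz',**g); return g
def ray(g,u,v,z):
    K=np.array(g['mtx']);T=np.array(g['world_to_cam']);R=T[:3,:3];t=T[:3,3]
    d=np.linalg.inv(K)@[u,v,1]; d=R.T@(d*[1,-1,-1]); c=-R.T@t
    return c+d*(z-c[2])/d[2]
E
python3 - <<'E'
from h import *
for n in('scene','top'):
    g=grab(n,n+'0'); print(g['mtx'],g['world_to_cam'])
print(read_state(),tcp_to_tips)
E
```

```text
[[476.03795528   0.         256.23009248]
 [  0.         476.03795528 182.78809972]
 [  0.           0.           1.        ]] [[-7.23120583e-01  6.90342074e-01  2.29007093e-02  4.36738323e+02]
 [-4.26537207e-01 -4.72376664e-01  7.71314656e-01  2.18587117e+02]
 [ 5.43288720e-01  5.47985499e-01  6.36041869e-01 -1.77879874e+03]
 [ 0.00000000e+00  0.00000000e+00  0.00000000e+00  1.00000000e+00]]
[[385.83425725   0.         252.96758353]
 [  0.         385.83425725 199.2481931 ]
 [  0.           0.           1.        ]] [[-1.68859269e-02 -9.99844857e-01  5.01279605e-03  1.42312622e+01]
 [ 9.96014894e-01 -1.63817061e-02  8.76696623e-02 -6.09273004e+02]
 [-8.75739427e-02  6.47320304e-03  9.96136990e-01 -9.49851731e+02]
 [ 0.00000000e+00  0.00000000e+00  0.00000000e+00  1.00000000e+00]]
{'clock': 0.1, 'joints': array([ 1.52457037e+00,  3.85471998e-01,  6.75547795e-03, -4.25868577e-04,
       -1.19401842e+00, -2.58574636e-01]), 'joint_vel': array([-0.00030413, -0.00252939,  0.00561051,  0.00211614, -0.00137698,
        0.00011301]), 'joint_efforts': array([-7.12243709e-04, -3.93319559e+01,  1.88930243e+01,  4.19793382e+00,
       -2.56880077e-03,  2.59342542e-06]), 'position': array([187.41541704, 595.71252153, 244.33419203]), 'ee_rot': array([ 9.88397125e-01, -1.51888592e-01, -9.40850596e-05,  9.84824264e-04]), 'contact_force': array([ 0.45148694, -0.7598844 ,  0.36450095]), 'wrist_torque': array([-0.02366721, -0.01553982, -0.00020097]), 'gripper_width': 85.15365048140487} 14.0
```

View pics/top0.png

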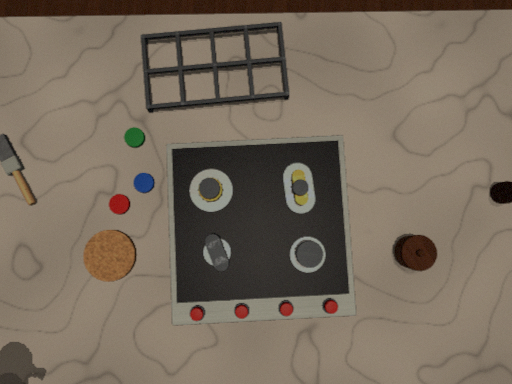

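View pics/scene0.png

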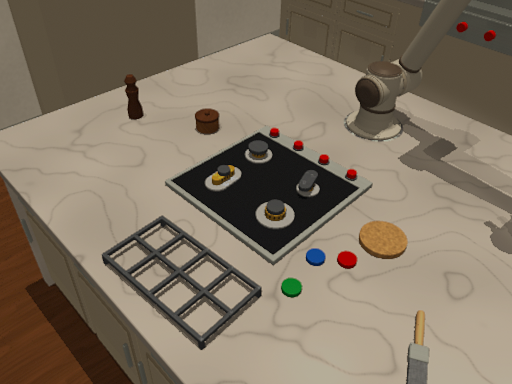

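The top view shows the large burner at (211,190), the oval burner at (300,188), the small burner with the oval cap at (217,252) and the medium burner with the large cap at (308,254). The trivet is at (109,255) and the salt pot at (416,252). Next I'll measure these.

Run:
```python
from h import *
g=np.load('pics/top0.npz'); f=g['frame']
c=f[130:330,80:360][:,:,::-1]; cv2.imwrite('pics/crop0.png',cv2.resize(c,None,fx=2.8,fy=2.8,interpolation=cv2.INTER_CUBIC))
d=g['depth'].astype(float);K=g['mtx'];T=g['world_to_cam']
v,u=np.mgrid[:384,:512]
P=np.stack([(u-K[0,2])/K[0,0]*d,-(v-K[1,2])/K[1,1]*d,-d],-1)
W=(P-T[:3,3])@T[:3,:3]
z=W[...,2]
for nm,(uu,vv) in dict(lg=(211,190),ov=(300,188),sm=(217,252),md=(308,254),triv=(109,255)).items():
    print(nm,np.round(z[vv-1:vv+2,uu-1:uu+2].ravel(),0))
m=((z>53)&(z<68)).astype(np.uint8)
n,l,s,ce=cv2.connectedComponentsWithStats(m)
for i in range(1,n):
    if s[i,4]>60:
        x,y=ce[i]; mm=l==i
        r=cv2.minAreaRect(np.argwhere(mm)[:,::-1].astype(np.float32))
        print(s[i],ce[i].round(1),'w',ray(g,*ce[i],60).round(1),'rect',r)
# bases: bright low saturation in cooktop
hsv=cv2.cvtColor(f,cv2.COLOR_RGB2HSV)
for nm,(uu,vv) in dict(lg=(211,190),ov=(300,188),sm=(217,252),md=(308,254)).items():
    w=f[vv-30:vv+30,uu-30:uu+30].max(-1)
    m=(w>110).astype(np.uint8)
    n,l,s,ce=cv2.connectedComponentsWithStats(m)
    i=1+np.argmax([s[k,4] if abs(ce[k]-30).max()<12 else 0 for k in range(1,n)])
    cs,_=cv2.findContours((l==i).astype(np.uint8),cv2.RETR_EXTERNAL,cv2.CHAIN_APPROX_NONE)
    q=np.concatenate(cs)[:,0]+[uu-30,vv-30]
    q=cv2.convexHull(q.astype(np.int32))[:,0]
    pw=np.array([ray(g,a,b,26)[:2] for a,b in q],np.float32)
    print(nm,'enc',cv2.minEnclosingCircle(pw),'rect',cv2.minAreaRect(pw))
```

```text
lg [60. 64. 60. 60. 60. 59. 59. 58. 61.]
ov [60. 58. 60. 62. 59. 58. 59. 58. 58.]
sm [58. 63. 60. 57. 60. 60. 59. 61. 60.]
md [60. 60. 60. 62. 61. 62. 61. 60. 61.]
triv [21. 19. 17. 18. 14. 15. 15. 22. 15.]
[198 178  22  21 350] [208.6 188.1] w [635.6 112.4  60. ] rect ((208.5, 188.0), (20.0, 21.0), 90.0)
[292 180  16  16 206] [299.5 187.3] w [ 634.  -110.4   60. ] rect ((299.5, 187.5), (15.0, 15.0), 90.0)
[505 183   7  17  82] [508.1 190.6] w [ 617.5 -623.    60. ] rect ((508.0, 191.0), (16.0, 6.0), 90.0)
[204 234  25  38 571] [216.  252.6] w [478.8  95.6  60. ] rect ((216.00001525878906, 252.49998474121094), (38.84153366088867, 15.866872787475586), 68.96248626708984)
[400 235  37  36 997] [418.1 252.6] w [ 470.2 -393.    60. ] rect ((418.0, 252.5), (35.0, 36.0), 90.0)
[296 241  27  27 568] [308.6 253.9] w [ 471.7 -127.9   60. ] rect ((309.0, 254.0), (26.0, 26.0), 90.0)
lg enc ((635.5179443359375, 111.16545867919922), 54.721858978271484) rect ((635.7185668945312, 110.74714660644531), (106.66851806640625, 107.4675064086914), 44.31854248046875)
ov enc ((637.859375, -114.60651397705078), 64.06544494628906) rect ((637.6209716796875, -112.40674591064453), (127.67200469970703, 74.39322662353516), 6.185927867889404)
sm enc ((471.4791259765625, 117.59262084960938), 24.039472579956055) rect ((469.396240234375, 123.0986557006836), (48.07839584350586, 14.452330589294434), 20.720945358276367)
md enc ((469.34490966796875, -129.30039978027344), 44.78430938720703) rect ((468.6164245605469, -130.10287475585938), (87.70104217529297, 86.96598052978516), 88.55010223388672)
```

View pics/crop0.png

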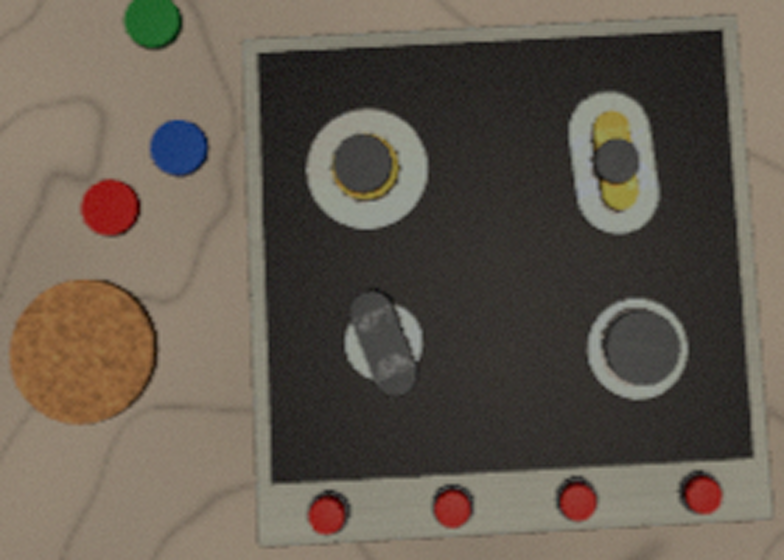

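```bash
cat >> h.py <<'E'
from scipy.optimize import least_squares
def proj(g,p):
    T=g['world_to_cam'];K=g['mtx'];c=T[:3,:3]@p+T[:3,3]; return K[0,2]+K[0,0]*c[0]/-c[2],K[1,2]+K[1,1]*c[1]/c[2]
def edge_pts(g,cx,cy,z,rin,rout,pol=-1,n=180,cen=None):
    """radial edge from (cx,cy) on plane z: strongest max-channel drop (pol=-1) or rise between rin,rout. rin/rout may be functions of angle"""
    im=g['frame'].max(-1).astype(np.float32) 
    out=[]
    for a in np.linspace(0,2*np.pi,n,endpoint=False):
        ri=rin(a) if callable(rin) else rin; ro=rout(a) if callable(rout) else rout
        r=np.arange(ri,ro,.4); uv=np.array([proj(g,np.array([cx+q*np.cos(a),cy+q*np.sin(a),z])) for q in r],np.float32)
        p=cv2.remap(im,uv[:,0][None].copy(),uv[:,1][None].copy(),cv2.INTER_LINEAR)[0]
        p=cv2.GaussianBlur(p[None],(0,0),3)[0]
        d=np.gradient(p)*pol; k=int(np.argmax(d))
        if 2<k<len(d)-3 and d[k]>1.0: out.append([cx+r[k]*np.cos(a),cy+r[k]*np.sin(a)])
    return np.array(out)
def fitc(p,R):
    f=lambda q:np.hypot(p[:,0]-q[0],p[:,1]-q[1])-R-q[2]
    return least_squares(f,[*p.mean(0),0],loss='soft_l1',f_scale=1)
def sd(p,q,L,Wd):  # stadium distance
    c,s=np.cos(q[2]),np.sin(q[2]);dx=p[:,0]-q[0];dy=p[:,1]-q[1]
    x=c*dx+s*dy;y=-s*dx+c*dy;h=(L-Wd)/2
    return np.hypot(np.maximum(abs(x)-h,0),y)-Wd/2-q[3]
def fits(p,L,Wd,a0):
    return least_squares(lambda q:sd(p,q,L,Wd),[*p.mean(0),a0,0],loss='soft_l1',f_scale=1)
def srad(L,Wd,ang):
    def r(a):
        t=a-ang; rr=np.arange(1,L,.5); pp=np.stack([rr*np.cos(t),rr*np.sin(t)],1)
        return rr[np.argmin(abs(sd(pp,[0,0,0,0],L,Wd)))]
    return r
E
cat > m0.py <<'E'
from h import *
for t in('top0','scene0'):
    g=dict(np.load(f'pics/{t}.npz')); 
    T=g['world_to_cam'];print(t,'cam',(-T[:3,:3].T@T[:3,3]).round(0))
    for nm,x,y,R in(('lg',635.5,111,55),('md',469,-129.5,45),('sm',472,96,35)):
        p=edge_pts(g,x,y,26,R-9,R+9)
        if nm=='sm':
            a=np.arctan2(p[:,1]-y,p[:,0]-x); k=abs(np.sin(a-np.radians(21)))>.75; p=p[k]
        f=fitc(p,R);print(nm,len(p),f.x.round(1),np.sqrt(np.mean(f.fun**2)).round(2))
    r=srad(130,74,.11)
    p=edge_pts(g,637.6,-112.4,26,lambda a:r(a)-9,lambda a:r(a)+9)
    f=fits(p,130,74,.11);print('ov',len(p),f.x.round(3),np.sqrt(np.mean(f.fun**2)).round(2))
    print('caps')
    for nm,x,y,R in(('M',635.6,112.4,26),('S',634,-110.4,20),('L',471.7,-127.9,32.5)):
        p=edge_pts(g,x,y,60,R-7,R+7,+1)
        f=fitc(p,R);print(nm,len(p),f.x.round(1),np.sqrt(np.mean(f.fun**2)).round(2))
    r=srad(95,38,.37)
    p=edge_pts(g,478.8,95.6,60,lambda a:r(a)-8,lambda a:r(a)+8,-1)
    f=fits(p,95,38,.37);print('O-',len(p),f.x.round(3),np.sqrt(np.mean(f.fun**2)).round(2))
E
python3 m0.py
```

```text
top0 cam [ 524.   10. 1000.]
lg 180 [ 6.353e+02  1.110e+02 -2.000e-01] 0.33
md 180 [ 4.694e+02 -1.294e+02 -3.000e-01] 0.33
sm 84 [ 4.794e+02  9.730e+01 -2.000e-01] 0.33
ov 180 [ 6.37412e+02 -1.12536e+02  1.14000e-01  2.57000e-01] 0.39
caps
M 180 [6.361e+02 1.113e+02 1.000e-01] 0.6
S 180 [ 634.2 -110.     0.7] 0.96
L 180 [ 473.2 -127.6    1.1] 0.88
O- 113 [ 4.79409e+02  9.59280e+01  3.61000e-01 -6.81000e-01] 2.48
scene0 cam [1375.  777.  953.]
lg 180 [639.7 112.7   1. ] 2.09
md 144 [ 474.2 -127.2    0.9] 2.18
sm 81 [481.2  97.1   0.7] 2.81
ov 170 [ 6.41392e+02 -1.10740e+02  1.45000e-01  1.48600e+00] 1.85
caps
M 60 [ 6.432e+02  1.161e+02 -3.000e-01] 0.67
S 57 [ 651.2 -115.4   12.4] 0.57
L 13 [ 12775.7 -50181.7  51547.2] 0.51
O- 175 [4.83882e+02 9.62210e+01 3.58000e-01 1.61000e-01] 0.68
```

```bash
cat >> h.py <<'E'
from scipy.spatial.transform import Rotation as Ro
def plan(x,y,z,yaw=None):
    s=read_state();R=Ro.from_quat(s['ee_rot']).as_matrix();p=s['position']
    d=R.T@(np.array([x,y,z])-p); cur=np.degrees(np.arctan2(R[1,0],R[0,0]))
    sp=0
    if yaw is not None:
        sp=-((yaw-cur+90)%180-90)
    print('clk',round(s['clock'],2),'pos',p.round(1),'yaw',round(cur,2),'j6',s['joints'][5].round(2),'w',round(s['gripper_width'],1),'F',s['contact_force'].round(1))
    print('  tx ty tz',(d/250).round(4),'spin',round(sp/45,4))
E
python3 - <<'E'
from h import *
g=dict(np.load('pics/top0.npz'))
r=edge_pts(g,*ray(g,109,255,18)[:2],18,50,78,-1); 
print(ray(g,109,255,18)); f=fitc(r,65);print(len(r),f.x,f.fun.std())
plan(412,354,245,6.5); plan(636,111.5,150,6.5)
E
```

```text
[475.30015188 368.72426672  18.        ]
117 [476.26184864 365.89030428  -4.25481481] 2.5307267223198844
clk 0.1 pos [187.4 595.7 244.3] yaw -17.47 j6 -0.26 w 85.2 F [ 0.5 -0.8  0.4]
  tx ty tz [ 1.1472  0.6525 -0.0012] spin -0.5327
clk 0.1 pos [187.4 595.7 244.3] yaw -17.47 j6 -0.26 w 85.2 F [ 0.5 -0.8  0.4]
  tx ty tz [2.293  1.308  0.3802] spin -0.5327
```

play_rows --targets '[{"tx":0.95,"ty":0.54,"tz":0,"spin":-0.53,"gripper":-1},{"tx":0.95,"ty":0.54,"tz":0,"spin":-0.53,"gripper":-1},{"tx":0.95,"ty":0.54,"tz":0,"spin":-0.53,"gripper":-1},{"tx":0.95,"ty":0.54,"tz":0,"spin":-0.53,"gripper":-1},{"tx":0.95,"ty":0.54,"tz":0,"spin":-0.53,"gripper":-1},{"tx":0.95,"ty":0.54,"tz":0,"spin":-0.53,"gripper":-1}]'

```text
clock: 0.85
position: [374.4, 394.6, 245.0]
ee_rot: [0.999, 0.054, -0.0, 0.0]
contact_force: [-0.0, 1.0, 0.8]
gripper_width: 85.3
```

```bash
python3 -c "
from h import *
plan(636,111.5,150,6.5)"
```

```text
clk 0.85 pos [374.4 394.6 245. ] yaw 6.21 j6 0.57 w 85.3 F [-0.   1.   0.8]
  tx ty tz [0.9179 1.2387 0.3803] spin -0.0065
```

play_rows --targets '[{"tx":0.74,"ty":1.0,"tz":0.2,"spin":-0.0065,"gripper":-1},{"tx":0.74,"ty":1.0,"tz":0.2,"spin":-0.0065,"gripper":-1},{"tx":0.74,"ty":1.0,"tz":0.2,"spin":-0.0065,"gripper":-1},{"tx":0.74,"ty":1.0,"tz":0.2,"spin":-0.0065,"gripper":-1},{"tx":0.74,"ty":1.0,"tz":0.2,"spin":-0.0065,"gripper":-1},{"tx":0.74,"ty":1.0,"tz":0.2,"spin":-0.0065,"gripper":-1},{"tx":0.74,"ty":1.0,"tz":0.2,"spin":-0.0065,"gripper":-1}]'

```text
clock: 1.72
position: [585.0, 168.9, 194.7]
ee_rot: [0.998, 0.058, -0.0, 0.0]
contact_force: [0.1, 0.1, 1.0]
gripper_width: 85.4
```

```bash
python3 -c "
from h import *
plan(636,111.5,110,6.5)"
```

```text
clk 1.73 pos [585.  168.9 194.7] yaw 6.69 j6 1.14 w 85.4 F [0.1 0.1 1. ]
  tx ty tz [0.1762 0.2517 0.3389] spin 0.0042
```

play_rows --targets '[{"tx":0.176,"ty":0.252,"tz":0.2,"spin":0.004,"gripper":-1},{"tx":0.176,"ty":0.252,"tz":0.34,"spin":0.004,"gripper":-1},{"tx":0.176,"ty":0.252,"tz":0.34,"spin":0.004,"gripper":-1},{"tx":0.176,"ty":0.252,"tz":0.34,"spin":0.004,"gripper":-1}]'

```text
clock: 2.22
position: [636.6, 112.8, 111.9]
ee_rot: [0.998, 0.058, 0.001, -0.0]
contact_force: [0.5, 0.4, 0.7]
gripper_width: 85.3
```

Run:
```python
from h import *
plan(636,111.5,61,6.5)
g=grab('scene','s1'); f=g['frame'][100:260,180:380][:,:,::-1]
print(proj(g,np.array([636,111.5,110])),proj(g,np.array([636,111.5,60])))
cv2.imwrite('pics/s1c.png',cv2.resize(f,None,fx=3.8,fy=3.8,interpolation=cv2.INTER_CUBIC))
```

```text
clk 2.23 pos [636.6 112.8 111.9] yaw 6.66 j6 1.26 w 85.3 F [0.5 0.4 0.7]
  tx ty tz [-0.0034  0.0048  0.2037] spin 0.0035
(np.float64(276.82078460298015), np.float64(190.28798195655386)) (np.float64(275.92130659645346), np.float64(203.8713277494631))
```

View pics/s1c.png

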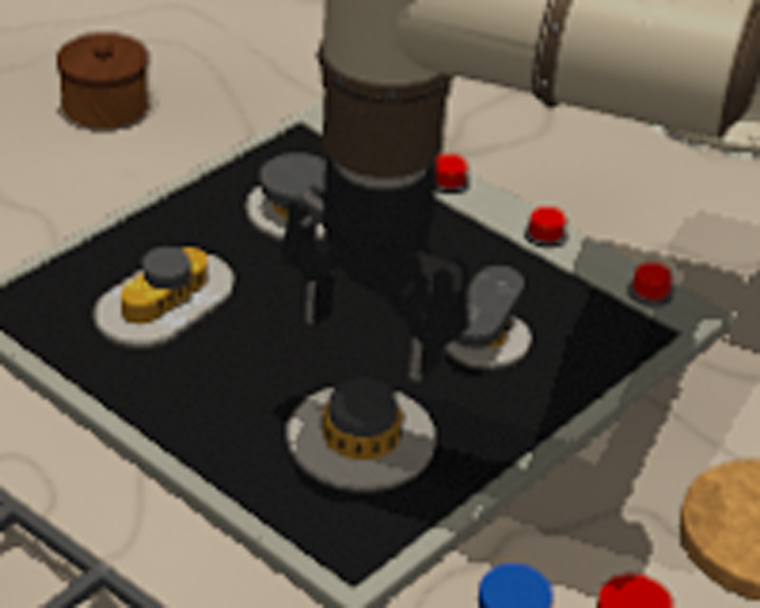

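Run:
```python
from h import *
g=dict(np.load('pics/s1.npz'));s=read_state();R=Ro.from_quat(s['ee_rot']).as_matrix();p=s['position']
for ah in(0,4,8,14):
  for sy in(1,-1):
    print(ah,sy,[tuple(np.round((np.array(proj(g,p+R@np.array([dx,sy*dy,ah])))-[180,100])*3.8)) for dx in(-11,11) for dy in (42.5,52)])
```

```text
0 1 [(np.float64(332.0), np.float64(310.0)), (np.float64(322.0), np.float64(304.0)), (np.float64(313.0), np.float64(324.0)), (np.float64(303.0), np.float64(319.0))]
0 -1 [(np.float64(425.0), np.float64(360.0)), (np.float64(436.0), np.float64(365.0)), (np.float64(407.0), np.float64(375.0)), (np.float64(418.0), np.float64(381.0))]
4 1 [(np.float64(332.0), np.float64(314.0)), (np.float64(322.0), np.float64(308.0)), (np.float64(313.0), np.float64(328.0)), (np.float64(303.0), np.float64(323.0))]
4 -1 [(np.float64(425.0), np.float64(364.0)), (np.float64(436.0), np.float64(370.0)), (np.float64(406.0), np.float64(379.0)), (np.float64(417.0), np.float64(385.0))]
8 1 [(np.float64(332.0), np.float64(318.0)), (np.float64(322.0), np.float64(313.0)), (np.float64(313.0), np.float64(332.0)), (np.float64(303.0), np.float64(327.0))]
8 -1 [(np.float64(425.0), np.float64(368.0)), (np.float64(435.0), np.float64(374.0)), (np.float64(406.0), np.float64(384.0)), (np.float64(417.0), np.float64(389.0))]
14 1 [(np.float64(331.0), np.float64(324.0)), (np.float64(321.0), np.float64(319.0)), (np.float64(312.0), np.float64(339.0)), (np.float64(302.0), np.float64(333.0))]
14 -1 [(np.float64(424.0), np.float64(374.0)), (np.float64(435.0), np.float64(380.0)), (np.float64(406.0), np.float64(390.0)), (np.float64(416.0), np.float64(396.0))]
```

play_rows --targets '[{"tx":0,"ty":0,"tz":0.12,"spin":0,"gripper":-1},{"tx":0,"ty":0,"tz":0.12,"spin":0,"gripper":-1},{"tx":0,"ty":0,"tz":0.12,"spin":0,"gripper":-1},{"tx":0,"ty":0,"tz":0.12,"spin":0,"gripper":-1},{"tx":0,"ty":0,"tz":0.12,"spin":0,"gripper":-1}]'

```text
clock: 2.9
position: [636.7, 111.0, 81.4]
ee_rot: [0.998, 0.057, 0.001, -0.0]
contact_force: [-0.0, 0.3, -0.1]
gripper_width: 85.3
```

```bash
python3 -c "
from h import *
plan(636,111.5,60,6.5)"
```

```text
clk 2.9 pos [636.7 111.   81.4] yaw 6.51 j6 1.26 w 85.3 F [-0.   0.3 -0.1]
  tx ty tz [-0.0027 -0.0022  0.0855] spin 0.0001
```

play_rows --targets '[{"tx":-0.0027,"ty":-0.002,"tz":0.085,"spin":0,"gripper":-1},{"tx":-0.0027,"ty":-0.002,"tz":0.085,"spin":0,"gripper":-1},{"tx":-0.0027,"ty":-0.002,"tz":0.085,"spin":0,"gripper":-1},{"tx":-0.0027,"ty":-0.002,"tz":0.085,"spin":0,"gripper":1},{"tx":-0.0027,"ty":-0.002,"tz":0.085,"spin":0,"gripper":1},{"tx":-0.0027,"ty":-0.002,"tz":0.085,"spin":0,"gripper":1},{"tx":-0.0027,"ty":-0.002,"tz":0.085,"spin":0,"gripper":1},{"tx":-0.0027,"ty":-0.002,"tz":0.085,"spin":0,"gripper":1},{"tx":-0.0027,"ty":-0.002,"tz":0.085,"spin":0,"gripper":1}]'

```text
clock: 4.03
position: [636.3, 111.5, 60.4]
ee_rot: [0.998, 0.057, 0.001, -0.0]
contact_force: [-0.9, 0.8, 5.4]
gripper_width: 49.6
```

```bash
python3 -c "
from h import *
plan(636,111.5,60,6.5)
plan(475.5,367,100,6.5)"
```

```text
clk 4.03 pos [636.3 111.5  60.4] yaw 6.53 j6 1.26 w 49.6 F [-0.9  0.8  5.4]
  tx ty tz [-0.0012 -0.0001  0.0014] spin 0.0006
clk 4.03 pos [636.3 111.5  60.4] yaw 6.53 j6 1.26 w 49.6 F [-0.9  0.8  5.4]
  tx ty tz [-0.5225 -1.0885 -0.1595] spin 0.0006
```

play_rows --targets '[{"tx":0,"ty":0,"tz":-0.06,"spin":0,"gripper":1},{"tx":0,"ty":0,"tz":-0.16,"spin":0,"gripper":1},{"tx":0,"ty":0,"tz":-0.16,"spin":0,"gripper":1},{"tx":0,"ty":0,"tz":-0.16,"spin":0,"gripper":1}]'

```text
clock: 4.53
position: [634.7, 111.0, 98.2]
ee_rot: [0.998, 0.056, -0.001, -0.0]
contact_force: [-0.6, -0.1, -1.8]
gripper_width: 49.5
```

Run:
```python
from h import *
plan(475.5,367,100,6.5)
g=grab('scene','s2'); f=g['frame'][100:260,180:380][:,:,::-1]
cv2.imwrite('pics/s2c.png',cv2.resize(f,None,fx=3.8,fy=3.8,interpolation=cv2.INTER_CUBIC))
```

```text
clk 4.53 pos [634.7 111.   98.2] yaw 6.47 j6 1.26 w 49.5 F [-0.6 -0.1 -1.8]
  tx ty tz [-0.5175 -1.0892 -0.0062] spin -0.0008
```

View pics/s2c.png

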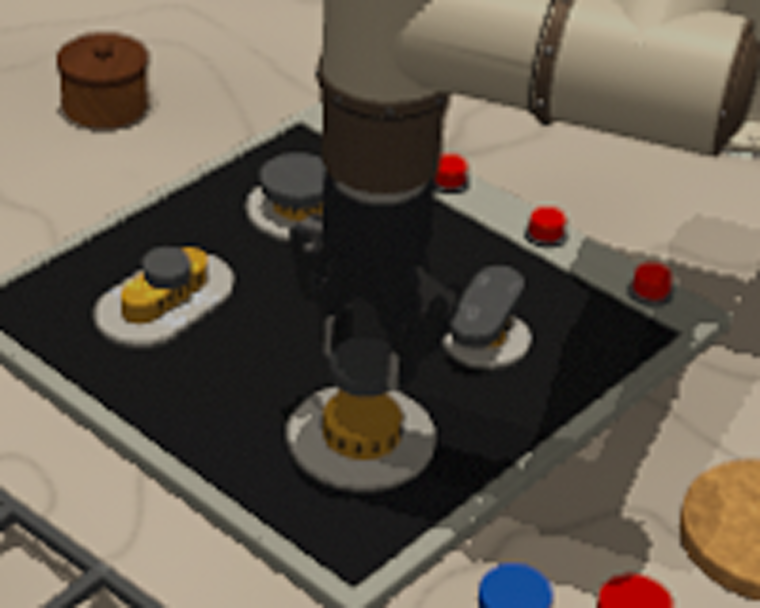

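play_rows --targets '[{"tx":-0.45,"ty":-0.95,"tz":-0.04,"spin":0,"gripper":1},{"tx":-0.45,"ty":-0.95,"tz":-0.04,"spin":0,"gripper":1},{"tx":-0.45,"ty":-0.95,"tz":-0.04,"spin":0,"gripper":1},{"tx":-0.45,"ty":-0.95,"tz":-0.04,"spin":0,"gripper":1},{"tx":-0.45,"ty":-0.95,"tz":-0.04,"spin":0,"gripper":1},{"tx":-0.45,"ty":-0.95,"tz":-0.04,"spin":0,"gripper":1},{"tx":-0.45,"ty":-0.95,"tz":-0.04,"spin":0,"gripper":1}]'

```text
clock: 5.45
position: [497.3, 333.0, 108.4]
ee_rot: [0.998, 0.056, -0.001, 0.001]
contact_force: [-0.9, -0.6, -2.6]
gripper_width: 49.4
```

```bash
python3 -c "
from h import *
plan(475.5,367,45,6.5)"
```

```text
clk 5.45 pos [497.3 333.  108.4] yaw 6.41 j6 0.82 w 49.4 F [-0.9 -0.6 -2.6]
  tx ty tz [-0.0711 -0.1451  0.2534] spin -0.0021
```

play_rows --targets '[{"tx":-0.071,"ty":-0.145,"tz":0.1,"spin":-0.002,"gripper":1},{"tx":-0.071,"ty":-0.145,"tz":0.25,"spin":-0.002,"gripper":1},{"tx":-0.071,"ty":-0.145,"tz":0.25,"spin":-0.002,"gripper":1},{"tx":-0.071,"ty":-0.145,"tz":0.25,"spin":-0.002,"gripper":1},{"tx":-0.071,"ty":-0.145,"tz":0.25,"spin":-0.002,"gripper":1}]'

```text
clock: 6.08
position: [476.4, 368.7, 48.3]
ee_rot: [0.998, 0.057, 0.001, -0.001]
contact_force: [0.5, 0.7, -1.0]
gripper_width: 49.5
```

```bash
python3 -c "
from h import *
plan(475.5,367,32.5,6.5)"
```

```text
clk 6.08 pos [476.4 368.7  48.3] yaw 6.53 j6 0.76 w 49.5 F [ 0.5  0.7 -1. ]
  tx ty tz [-0.0046  0.0063  0.0631] spin 0.0007
```

play_rows --targets '[{"tz":0.03,"tx":0,"ty":0,"spin":0,"gripper":1},{"tz":0.05,"tx":0,"ty":0,"spin":0,"gripper":1},{"tz":0.05,"tx":0,"ty":0,"spin":0,"gripper":1},{"tz":0.05,"tx":0,"ty":0,"spin":0,"gripper":1},{"tz":0.05,"tx":0,"ty":0,"spin":0,"gripper":1}]'

```text
clock: 6.7
position: [475.2, 368.6, 34.2]
ee_rot: [0.998, 0.058, 0.0, -0.0]
contact_force: [-0.4, 0.7, -1.3]
gripper_width: 49.6
```

play_rows --targets '[{"tz":0.005,"tx":0,"ty":0,"spin":0,"gripper":1},{"tz":0.006,"tx":0,"ty":0,"spin":0,"gripper":1},{"tz":0.006,"tx":0,"ty":0,"spin":0,"gripper":1}]'

```text
clock: 7.08
position: [475.1, 368.5, 32.5]
ee_rot: [0.998, 0.057, -0.0, 0.0]
contact_force: [-0.1, 0.6, -1.5]
gripper_width: 49.6
```

play_rows --targets '[{"tz":0.004,"tx":0,"ty":0,"spin":0,"gripper":1},{"tz":0.004,"tx":0,"ty":0,"spin":0,"gripper":1},{"tz":0.004,"tx":0,"ty":0,"spin":0,"gripper":1}]'

```text
clock: 7.45
position: [475.2, 368.6, 32.3]
ee_rot: [0.998, 0.058, 0.0, -0.0]
contact_force: [-1.8, -2.0, 5.0]
gripper_width: 49.3
```

play_rows --targets '[{"tz":0,"tx":0,"ty":0,"spin":0,"gripper":-1},{"tz":0,"tx":0,"ty":0,"spin":0,"gripper":-1},{"tz":0,"tx":0,"ty":0,"spin":0,"gripper":-1},{"tz":0,"tx":0,"ty":0,"spin":0,"gripper":-1},{"tz":-0.2,"tx":0,"ty":0,"spin":0,"gripper":-1},{"tz":-0.35,"tx":0,"ty":0,"spin":0,"gripper":-1},{"tz":-0.35,"tx":0,"ty":0,"spin":0,"gripper":-1},{"tz":-0.35,"tx":0,"ty":0,"spin":0,"gripper":-1}]'

```text
clock: 8.45
position: [474.7, 368.0, 118.5]
ee_rot: [0.998, 0.057, -0.0, 0.0]
contact_force: [0.4, -0.7, -0.2]
gripper_width: 85.6
```

Run:
```python
from h import *
plan(473,-127.8,110,6.5)
```

```text
clk 8.45 pos [474.7 368.  118.5] yaw 6.56 j6 0.76 w 85.6 F [ 0.4 -0.7 -0.2]
  tx ty tz [-0.2333  1.9696  0.035 ] spin 0.0014
```

play_rows --targets '[{"tx":-0.115,"ty":0.98,"tz":0,"spin":0,"gripper":-1},{"tx":-0.115,"ty":0.98,"tz":0,"spin":0,"gripper":-1},{"tx":-0.115,"ty":0.98,"tz":0,"spin":0,"gripper":-1},{"tx":-0.115,"ty":0.98,"tz":0,"spin":0,"gripper":-1},{"tx":-0.115,"ty":0.98,"tz":0,"spin":0,"gripper":-1}]'

```text
clock: 9.07
position: [472.8, 117.8, 117.5]
ee_rot: [0.998, 0.055, -0.002, 0.001]
contact_force: [-0.6, 0.6, -0.4]
gripper_width: 85.4
```

play_rows --targets '[{"tx":-0.118,"ty":0.99,"tz":0,"spin":0,"gripper":-1},{"tx":-0.118,"ty":0.99,"tz":0,"spin":0,"gripper":-1},{"tx":-0.118,"ty":0.99,"tz":0,"spin":0,"gripper":-1},{"tx":-0.118,"ty":0.99,"tz":0,"spin":0,"gripper":-1},{"tx":-0.118,"ty":0.99,"tz":0,"spin":0,"gripper":-1},{"tx":-0.118,"ty":0.99,"tz":0,"spin":0,"gripper":-1},{"tx":-0.118,"ty":0.99,"tz":0,"spin":0,"gripper":-1}]'

```text
clock: 9.95
position: [474.0, -126.1, 118.7]
ee_rot: [0.998, 0.059, -0.0, -0.0]
contact_force: [0.7, 0.5, -0.1]
gripper_width: 85.4
```

Run:
```python
from h import *
plan(472.5,-127.8,85,6.5)
g=grab('top','t1'); cv2.imwrite('pics/t1c.png',cv2.resize(g['frame'][130:330,80:360][:,:,::-1],None,fx=2.8,fy=2.8))
```

```text
clk 9.95 pos [ 474.  -126.1  118.7] yaw 6.73 j6 1.62 w 85.4 F [ 0.7  0.5 -0.1]
  tx ty tz [-0.0066  0.0062  0.1348] spin 0.005
```

View pics/t1c.png

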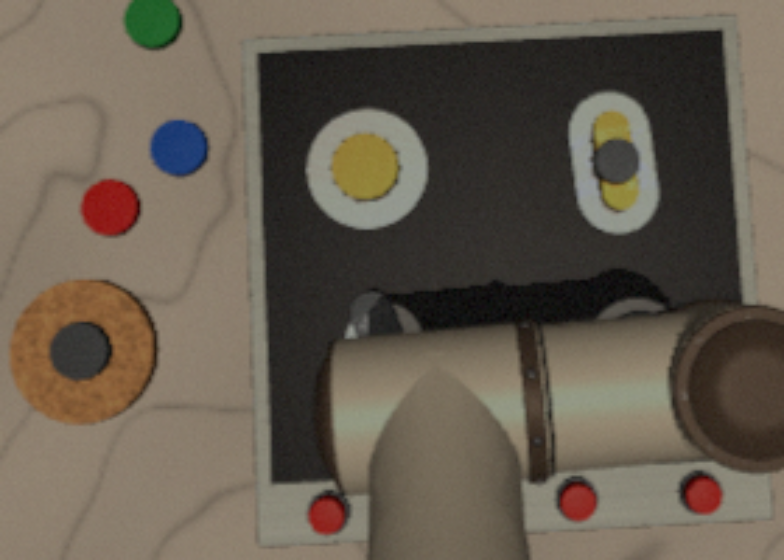

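Run:
```python
from h import *
g=dict(np.load('pics/t1.npz'))
p=edge_pts(g,475,368,32,18,33,+1);f=fitc(p,26);print('M',len(p),f.x,f.fun.std())
p=edge_pts(g,635.3,111,26,46,64,-1);f=fitc(p,55);print('lgbase',len(p),f.x,f.fun.std())
h=dict(g); h['frame']=cv2.merge([g['frame'][:,:,2]]*3)
p=edge_pts(h,635.3,111,46,22,37,+1);f=fitc(p,29.5);print('lgcrown',len(p),f.x,f.fun.std())
```

```text
M 180 [476.46862687 365.14245178   0.82432694] 0.6055902933032009
lgbase 180 [ 6.35311090e+02  1.10979522e+02 -1.76548360e-01] 0.34233689823297436
lgcrown 180 [634.16830587 110.2528266    0.94073813] 0.6027434579959308
```

play_rows --targets '[{"tx":-0.005,"ty":0.004,"tz":0.1,"spin":0.002,"gripper":-1},{"tx":-0.005,"ty":0.004,"tz":0.15,"spin":0.002,"gripper":-1},{"tx":-0.005,"ty":0.004,"tz":0.15,"spin":0.002,"gripper":-1},{"tx":-0.005,"ty":0.004,"tz":0.15,"spin":0.002,"gripper":-1},{"tx":-0.005,"ty":0.004,"tz":0.15,"spin":0.002,"gripper":-1}]'

```text
clock: 10.62
position: [473.2, -128.5, 82.2]
ee_rot: [0.998, 0.057, 0.001, 0.0]
contact_force: [0.3, 0.6, -0.3]
gripper_width: 85.2
```

Run:
```python
from h import *
plan(472.5,-127.8,56,6.5)
```

```text
clk 10.62 pos [ 473.2 -128.5   82.2] yaw 6.52 j6 1.62 w 85.2 F [ 0.3  0.6 -0.3]
  tx ty tz [-0.0027 -0.0032  0.105 ] spin 0.0004
```

Run:
```python
from h import *
g=grab('scene','s3')
f=g['frame'][:,:,::-1]
cv2.imwrite('pics/s3c.png',cv2.resize(f[100:290,230:430],None,fx=3.1,fy=3.1,interpolation=cv2.INTER_CUBIC))
for x,y in((475,368.5),(476.5,365.1)): print(((np.array(proj(g,np.array([x,y,32])))-[230,100])*3.1).round(1))
# contour of cap on trivet
roi=f[200:280,340:430].max(-1); m=(roi<75).astype(np.uint8)
n,l,s,c=cv2.connectedComponentsWithStats(m)
for i in range(1,n):
    if s[i,4]>100: print(s[i]+[340,200,0,0,0],c[i]+[340,200])
```

```text
[477.3 408.3]
[473. 407.]
```

View pics/s3c.png

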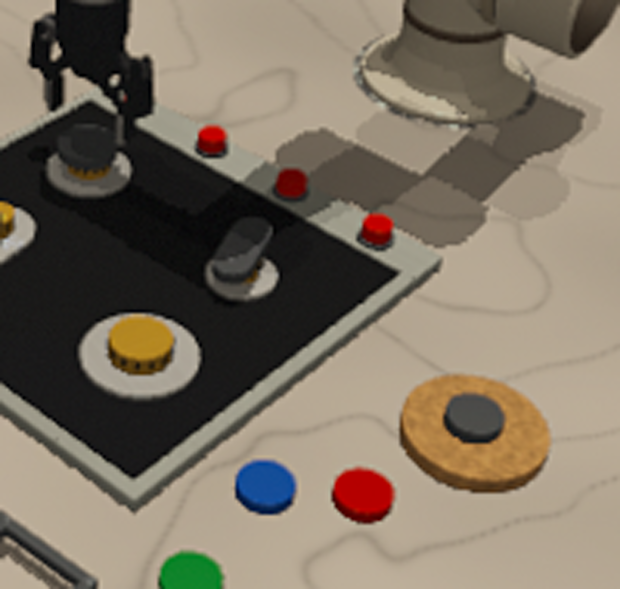

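play_rows --targets '[{"tx":-0.0027,"ty":-0.003,"tz":0.112,"spin":0,"gripper":-1},{"tx":-0.0027,"ty":-0.003,"tz":0.112,"spin":0,"gripper":-1},{"tx":-0.0027,"ty":-0.003,"tz":0.112,"spin":0,"gripper":-1},{"tx":-0.0027,"ty":-0.003,"tz":0.112,"spin":0,"gripper":-1},{"tx":-0.0027,"ty":-0.003,"tz":0.112,"spin":0,"gripper":1},{"tx":-0.0027,"ty":-0.003,"tz":0.112,"spin":0,"gripper":1},{"tx":-0.0027,"ty":-0.003,"tz":0.112,"spin":0,"gripper":1},{"tx":-0.0027,"ty":-0.003,"tz":0.112,"spin":0,"gripper":1},{"tx":-0.0027,"ty":-0.003,"tz":0.112,"spin":0,"gripper":1}]'

```text
clock: 11.8
position: [472.4, -128.0, 54.7]
ee_rot: [0.998, 0.057, 0.001, 0.0]
contact_force: [-1.4, 1.2, 6.8]
gripper_width: 62.7
```

play_rows --targets '[{"tx":0,"ty":0,"tz":-0.1,"spin":0,"gripper":1},{"tx":0,"ty":0,"tz":-0.22,"spin":0,"gripper":1},{"tx":0,"ty":0,"tz":-0.22,"spin":0,"gripper":1},{"tx":0,"ty":0,"tz":-0.22,"spin":0,"gripper":1}]'

```text
clock: 12.3
position: [470.9, -127.8, 107.7]
ee_rot: [0.998, 0.056, -0.001, -0.0]
contact_force: [-0.4, 0.3, -2.9]
gripper_width: 62.7
```

Run:
```python
from h import *
plan(635.3,111,108,6.5)
```

```text
clk 12.3 pos [ 470.9 -127.8  107.7] yaw 6.46 j6 1.62 w 62.7 F [-0.4  0.3 -2.9]
  tx ty tz [ 0.7609 -0.8752 -0.0021] spin -0.0008
```

play_rows --targets '[{"tx":0.756,"ty":-0.873,"tz":-0.02,"spin":0,"gripper":1},{"tx":0.756,"ty":-0.873,"tz":-0.02,"spin":0,"gripper":1},{"tx":0.756,"ty":-0.873,"tz":-0.02,"spin":0,"gripper":1},{"tx":0.756,"ty":-0.873,"tz":-0.02,"spin":0,"gripper":1},{"tx":0.756,"ty":-0.873,"tz":-0.02,"spin":0,"gripper":1},{"tx":0.756,"ty":-0.873,"tz":-0.02,"spin":0,"gripper":1},{"tx":0.756,"ty":-0.873,"tz":-0.02,"spin":0,"gripper":1},{"tx":0.756,"ty":-0.873,"tz":-0.02,"spin":0,"gripper":1},{"tx":0.756,"ty":-0.873,"tz":-0.02,"spin":0,"gripper":1}]'

```text
clock: 13.42
position: [634.6, 109.4, 113.6]
ee_rot: [0.998, 0.056, -0.0, 0.0]
contact_force: [0.2, -0.1, -2.4]
gripper_width: 62.7
```

Run:
```python
from h import *
plan(635.3,111,64,6.5)
```

```text
clk 13.43 pos [634.6 109.4 113.6] yaw 6.44 j6 1.26 w 62.7 F [ 0.2 -0.1 -2.4]
  tx ty tz [ 0.0037 -0.0061  0.1985] spin -0.0014
```

play_rows --targets '[{"tx":0.0037,"ty":-0.006,"tz":0.1,"spin":0,"gripper":1},{"tx":0.0037,"ty":-0.006,"tz":0.2,"spin":0,"gripper":1},{"tx":0.0037,"ty":-0.006,"tz":0.2,"spin":0,"gripper":1},{"tx":0.0037,"ty":-0.006,"tz":0.2,"spin":0,"gripper":1},{"tx":0.0037,"ty":-0.006,"tz":0.2,"spin":0,"gripper":1}]'

```text
clock: 14.05
position: [636.6, 112.1, 65.1]
ee_rot: [0.998, 0.057, 0.001, -0.0]
contact_force: [-0.1, 0.0, -1.5]
gripper_width: 62.7
```

Run:
```python
from h import *
plan(635.3,111,54.5,6.5)
```

```text
clk 14.05 pos [636.6 112.1  65.1] yaw 6.5 j6 1.26 w 62.7 F [-0.1  0.  -1.5]
  tx ty tz [-0.0058  0.0038  0.0424] spin 0.0001
```

play_rows --targets '[{"tx":-0.005,"ty":0.004,"tz":0.033,"spin":0,"gripper":1},{"tx":-0.005,"ty":0.004,"tz":0.033,"spin":0,"gripper":1},{"tx":-0.005,"ty":0.004,"tz":0.033,"spin":0,"gripper":1},{"tx":-0.005,"ty":0.004,"tz":0.036,"spin":0,"gripper":1},{"tx":-0.005,"ty":0.004,"tz":0.04,"spin":0,"gripper":1},{"tx":-0.005,"ty":0.004,"tz":0.04,"spin":0,"gripper":1}]'

```text
clock: 14.8
position: [634.6, 110.8, 54.8]
ee_rot: [0.998, 0.057, 0.0, 0.0]
contact_force: [-2.7, -0.4, 4.5]
gripper_width: 62.7
```

play_rows --targets '[{"tz":0,"tx":0,"ty":0,"spin":0,"gripper":-1},{"tz":0,"tx":0,"ty":0,"spin":0,"gripper":-1},{"tz":0,"tx":0,"ty":0,"spin":0,"gripper":-1},{"tz":0,"tx":0,"ty":0,"spin":0,"gripper":-1},{"tz":-0.15,"tx":0,"ty":0,"spin":0,"gripper":-1},{"tz":-0.25,"tx":0,"ty":0,"spin":0,"gripper":-1},{"tz":-0.25,"tx":0,"ty":0,"spin":0,"gripper":-1}]'

```text
clock: 15.68
position: [636.0, 111.3, 118.5]
ee_rot: [0.998, 0.057, 0.003, -0.001]
contact_force: [-0.5, -0.5, 0.1]
gripper_width: 85.5
```

Run:
```python
from h import *
plan(475.5,368,95,6.5)
```

```text
clk 15.68 pos [636.  111.3 118.5] yaw 6.52 j6 1.26 w 85.5 F [-0.5 -0.5  0.1]
  tx ty tz [-0.5218 -1.093   0.0927] spin 0.0004
```

play_rows --targets '[{"tx":-0.48,"ty":-1.0,"tz":0,"spin":0,"gripper":-1},{"tx":-0.48,"ty":-1.0,"tz":0,"spin":0,"gripper":-1},{"tx":-0.48,"ty":-1.0,"tz":0,"spin":0,"gripper":-1},{"tx":-0.48,"ty":-1.0,"tz":0,"spin":0,"gripper":-1},{"tx":-0.48,"ty":-1.0,"tz":0,"spin":0,"gripper":-1},{"tx":-0.48,"ty":-1.0,"tz":0,"spin":0,"gripper":-1},{"tx":-0.48,"ty":-1.0,"tz":0,"spin":0,"gripper":-1}]'

```text
clock: 16.55
position: [486.9, 344.9, 115.2]
ee_rot: [0.998, 0.057, -0.001, 0.001]
contact_force: [-0.3, -1.0, -0.1]
gripper_width: 85.3
```

Run:
```python
from h import *
plan(475.5,367.5,60,6.5)
g=grab('top','t2'); cv2.imwrite('pics/t2c.png',cv2.resize(g['frame'][130:330,80:360][:,:,::-1],None,fx=2.8,fy=2.8))
p=edge_pts(g,635.3,111,60,25,41,+1);f=fitc(p,32.5);print('L',len(p),f.x,f.fun.std())
p=edge_pts(g,635.3,111,26,46,64,-1);f=fitc(p,55);print('lgbase',len(p),f.x,f.fun.std())
```

```text
clk 16.55 pos [486.9 344.9 115.2] yaw 6.48 j6 0.8 w 85.3 F [-0.3 -1.  -0.1]
  tx ty tz [-0.0348 -0.0953  0.2206] spin -0.0004
L 180 [6.33212094e+02 1.08935879e+02 4.19180774e-01] 0.5061077523461764
lgbase 180 [ 6.35263390e+02  1.10955744e+02 -1.67715170e-01] 0.3139636594737248
```

View pics/t2c.png

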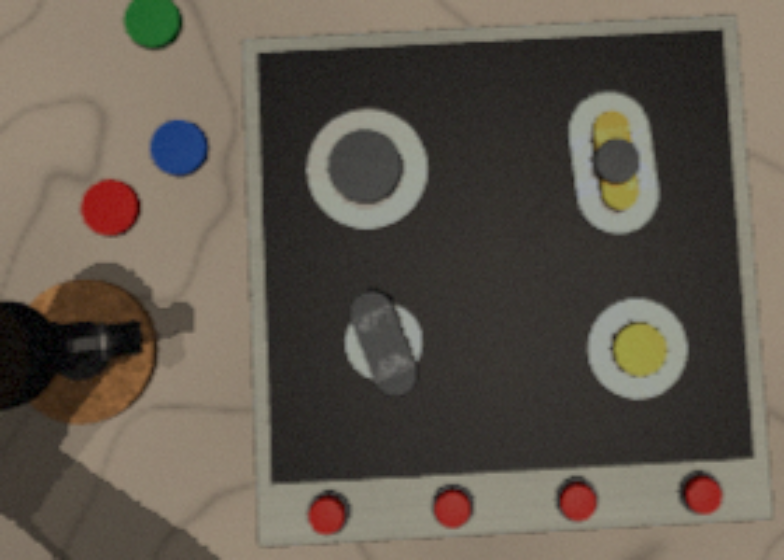

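```bash
cat >> h.py <<'E'
NAD=np.array([524.,10.])
def side(g,x,y,zt,zb,rin,rout,pol):
    dv=np.array([x,y])-NAD; dv/=np.linalg.norm(dv)
    a=edge_pts(g,x,y,zt,rin,rout,pol); b=edge_pts(g,x,y,zb,rin,rout,pol)
    ka=((a-[x,y])/np.linalg.norm(a-[x,y],axis=1)[:,None])@dv>.25
    kb=((b-[x,y])/np.linalg.norm(b-[x,y],axis=1)[:,None])@dv<-.25
    return np.concatenate([a[ka],b[kb]])
def circ(g,x,y,R,zt,zb,pol,tag,keep=None):
    for _ in range(2):
        p=side(g,x,y,zt,zb,R-7,R+7,pol)
        if keep is not None: p=p[keep(p)]
        f=fitc(p,R); x,y=f.x[:2]
    print(tag,len(p),f.x.round(2),'rms',f.fun.std().round(2)); return f.x
def stad(g,x,y,L,Wd,a,zt,zb,pol,tag):
    r=srad(L,Wd,a); p=side(g,x,y,zt,zb,lambda t:r(t)-7,lambda t:r(t)+7,pol)
    f=fits(p,L,Wd,a);print(tag,len(p),f.x.round(3),'rms',f.fun.std().round(2)); return f.x
def chan(g,i):
    h=dict(g);h['frame']=cv2.merge([g['frame'][:,:,i]]*3);return h
E
python3 - <<'E'
from h import *
g=dict(np.load('pics/t2.npz'))
circ(g,634,110,32.5,60,46,1,'L'); circ(g,635.3,111,55,26,20,-1,'lgbase')
circ(g,469.4,-129.4,45,26,20,-1,'mdbase'); circ(chan(g,2),469.4,-129.4,23,46,26,1,'mdcrown')
sk=lambda p:abs(np.sin(np.arctan2(p[:,1]-97.3,p[:,0]-479.4)-.36))>.75
circ(g,479.4,97.3,35,26,20,-1,'smbase',sk)
stad(g,637.4,-112.5,130,74,.114,26,20,-1,'ovbase')
circ(g,634,-110,20,60,46,1,'S')
r=dict(np.load('pics/t1.npz'))
circ(r,475.5,367,26,32,18,1,'Mtriv');circ(chan(r,2),635.3,111,29.5,46,26,1,'lgcrown')
E
```

```text
L 150 [ 6.3375e+02  1.0949e+02 -3.0000e-02] rms 0.4
lgbase 150 [ 6.3546e+02  1.1116e+02 -3.3000e-01] rms 0.35
mdbase 152 [ 4.6929e+02 -1.2965e+02 -4.4000e-01] rms 0.34
mdcrown 152 [ 469.65 -128.85    0.5 ] rms 0.5
smbase 83 [ 4.7936e+02  9.7570e+01 -4.0000e-01] rms 0.29
ovbase 152 [ 6.37518e+02 -1.12848e+02  1.21000e-01  5.10000e-02] rms 0.41
S 152 [ 6.3484e+02 -1.1065e+02  1.1000e-01] rms 0.77
Mtriv 150 [476.19 367.36  -0.71] rms 0.4
lgcrown 150 [6.3501e+02 1.1111e+02 1.7000e-01] rms 0.51
```

Run:
```python
from h import *
g=dict(np.load('pics/top0.npz'))
circ(g,636,112,26,60,46,1,'M');circ(g,472.5,-128,32.5,60,46,1,'L');circ(g,634.5,-110.4,20,60,46,1,'S')
```

```text
M 150 [ 6.3666e+02  1.1204e+02 -3.8000e-01] rms 0.41
L 150 [ 473.13 -128.23    0.75] rms 0.74
S 152 [ 6.3482e+02 -1.1067e+02  9.0000e-02] rms 0.76
```

Run:
```python
from h import *
plan(476,368.6,60,6.5)
```

```text
clk 16.6 pos [487.2 344.5 115.3] yaw 6.43 j6 0.8 w 85.3 F [ 0.2 -1.   0.6]
  tx ty tz [-0.0335 -0.1009  0.2213] spin -0.0015
```

play_rows --targets '[{"tx":-0.033,"ty":-0.1,"tz":0.1,"spin":0,"gripper":-1},{"tx":-0.033,"ty":-0.1,"tz":0.22,"spin":0,"gripper":-1},{"tx":-0.033,"ty":-0.1,"tz":0.22,"spin":0,"gripper":-1},{"tx":-0.033,"ty":-0.1,"tz":0.22,"spin":0,"gripper":-1},{"tx":-0.033,"ty":-0.1,"tz":0.22,"spin":0,"gripper":-1}]'

```text
clock: 17.23
position: [477.0, 369.7, 62.5]
ee_rot: [0.998, 0.056, 0.001, -0.001]
contact_force: [0.0, 0.7, 0.5]
gripper_width: 85.3
```

Run:
```python
from h import *
plan(476,368.6,33,6.5)
```

```text
clk 17.23 pos [477.  369.7  62.5] yaw 6.46 j6 0.76 w 85.3 F [0.  0.7 0.5]
  tx ty tz [-0.0046  0.0041  0.118 ] spin -0.0009
```

play_rows --targets '[{"tx":-0.002,"ty":0.002,"tz":0.112,"spin":0,"gripper":-1},{"tx":-0.002,"ty":0.002,"tz":0.112,"spin":0,"gripper":-1},{"tx":-0.002,"ty":0.002,"tz":0.112,"spin":0,"gripper":-1},{"tx":-0.002,"ty":0.002,"tz":0.112,"spin":0,"gripper":-1},{"tx":-0.002,"ty":0.002,"tz":0.112,"spin":0,"gripper":1},{"tx":-0.002,"ty":0.002,"tz":0.112,"spin":0,"gripper":1},{"tx":-0.002,"ty":0.002,"tz":0.112,"spin":0,"gripper":1},{"tx":-0.002,"ty":0.002,"tz":0.112,"spin":0,"gripper":1},{"tx":-0.002,"ty":0.002,"tz":0.112,"spin":0,"gripper":1},{"tx":-0.002,"ty":0.002,"tz":0.112,"spin":0,"gripper":1}]'

```text
clock: 18.48
position: [476.0, 369.3, 34.0]
ee_rot: [0.998, 0.057, 0.001, -0.0]
contact_force: [-0.7, 0.1, 5.0]
gripper_width: 49.5
```

play_rows --targets '[{"tx":0,"ty":0,"tz":-0.15,"spin":0,"gripper":1},{"tx":0,"ty":0,"tz":-0.3,"spin":0,"gripper":1},{"tx":0,"ty":0,"tz":-0.3,"spin":0,"gripper":1},{"tx":0,"ty":0,"tz":-0.3,"spin":0,"gripper":1}]'

```text
clock: 18.98
position: [474.8, 368.2, 106.9]
ee_rot: [0.998, 0.056, -0.001, 0.001]
contact_force: [-0.1, -0.2, -2.3]
gripper_width: 49.0
```

Run:
```python
from h import *
plan(469.4,-128,110,6.5)
```

```text
clk 18.98 pos [474.8 368.2 106.9] yaw 6.46 j6 0.76 w 49.0 F [-0.1 -0.2 -2.3]
  tx ty tz [-0.2448  1.9698 -0.0097] spin -0.0009
```

play_rows --targets '[{"tx":-0.122,"ty":0.98,"tz":0,"spin":0,"gripper":1},{"tx":-0.122,"ty":0.98,"tz":0,"spin":0,"gripper":1},{"tx":-0.122,"ty":0.98,"tz":0,"spin":0,"gripper":1},{"tx":-0.122,"ty":0.98,"tz":0,"spin":0,"gripper":1},{"tx":-0.122,"ty":0.98,"tz":0,"spin":0,"gripper":1}]'

```text
clock: 19.6
position: [470.7, 117.7, 106.2]
ee_rot: [0.999, 0.054, -0.003, 0.001]
contact_force: [1.3, -0.1, -1.6]
gripper_width: 49.4
```

play_rows --targets '[{"tx":-0.122,"ty":0.99,"tz":0,"spin":0,"gripper":1},{"tx":-0.122,"ty":0.99,"tz":0,"spin":0,"gripper":1},{"tx":-0.122,"ty":0.99,"tz":0,"spin":0,"gripper":1},{"tx":-0.122,"ty":0.99,"tz":0,"spin":0,"gripper":1},{"tx":-0.122,"ty":0.99,"tz":0,"spin":0,"gripper":1},{"tx":-0.122,"ty":0.99,"tz":0,"spin":0,"gripper":1},{"tx":-0.122,"ty":0.99,"tz":0,"spin":0,"gripper":1},{"tx":-0.122,"ty":0.99,"tz":0,"spin":0,"gripper":1}]'

```text
clock: 20.6
position: [471.0, -126.0, 108.0]
ee_rot: [0.998, 0.058, -0.0, -0.0]
contact_force: [-0.3, -0.3, -2.1]
gripper_width: 49.3
```

Run:
```python
from h import *
plan(469.3,-128.1,73,6.5)
```

```text
clk 20.6 pos [ 471. -126.  108.] yaw 6.64 j6 1.61 w 49.3 F [-0.3 -0.3 -2.1]
  tx ty tz [-0.0076  0.0075  0.1399] spin 0.0032
```

play_rows --targets '[{"tx":-0.007,"ty":0.006,"tz":0.07,"spin":0.002,"gripper":1},{"tx":-0.007,"ty":0.006,"tz":0.14,"spin":0.002,"gripper":1},{"tx":-0.007,"ty":0.006,"tz":0.14,"spin":0.002,"gripper":1},{"tx":-0.007,"ty":0.006,"tz":0.14,"spin":0.002,"gripper":1},{"tx":-0.007,"ty":0.006,"tz":0.14,"spin":0.002,"gripper":1},{"tx":-0.007,"ty":0.006,"tz":0.14,"spin":0.002,"gripper":1}]'

```text
clock: 21.35
position: [469.5, -128.9, 73.6]
ee_rot: [0.998, 0.056, 0.001, 0.0]
contact_force: [-0.3, -0.0, -1.7]
gripper_width: 49.1
```

Run:
```python
from h import *
plan(469.3,-128.1,62,6.5)
```

```text
clk 21.35 pos [ 469.5 -128.9   73.6] yaw 6.42 j6 1.62 w 49.1 F [-0.3 -0.  -1.7]
  tx ty tz [-0.0007 -0.0034  0.0466] spin -0.0018
```

play_rows --targets '[{"tx":0,"ty":-0.003,"tz":0.036,"spin":0,"gripper":1},{"tx":0,"ty":-0.003,"tz":0.036,"spin":0,"gripper":1},{"tx":0,"ty":-0.003,"tz":0.036,"spin":0,"gripper":1},{"tx":0,"ty":-0.003,"tz":0.041,"spin":0,"gripper":1},{"tx":0,"ty":-0.003,"tz":0.045,"spin":0,"gripper":1},{"tx":0,"ty":-0.003,"tz":0.045,"spin":0,"gripper":1}]'

```text
clock: 22.1
position: [469.2, -128.3, 62.1]
ee_rot: [0.998, 0.056, 0.0, 0.0]
contact_force: [-0.3, 0.4, 1.5]
gripper_width: 49.6
```

play_rows --targets '[{"tz":0.001,"tx":0,"ty":0,"spin":0,"gripper":-1},{"tz":0.001,"tx":0,"ty":0,"spin":0,"gripper":-1},{"tz":0.001,"tx":0,"ty":0,"spin":0,"gripper":-1},{"tz":0.001,"tx":0,"ty":0,"spin":0,"gripper":-1},{"tz":-0.15,"tx":0,"ty":0,"spin":0,"gripper":-1},{"tz":-0.25,"tx":0,"ty":0,"spin":0,"gripper":-1},{"tz":-0.25,"tx":0,"ty":0,"spin":0,"gripper":-1}]'

```text
clock: 22.98
position: [470.5, -128.2, 126.2]
ee_rot: [0.998, 0.056, 0.002, 0.0]
contact_force: [-0.9, -0.6, -1.2]
gripper_width: 85.2
```

Run:
```python
from h import *
plan(634.8,-109.4,110,6.5)
```

```text
clk 22.98 pos [ 470.5 -128.2  126.2] yaw 6.42 j6 1.61 w 85.2 F [-0.9 -0.6 -1.2]
  tx ty tz [ 0.6613 -0.0013  0.0682] spin -0.0017
```

play_rows --targets '[{"tx":0.657,"ty":0,"tz":0.05,"spin":0,"gripper":-1},{"tx":0.657,"ty":0,"tz":0.05,"spin":0,"gripper":-1},{"tx":0.657,"ty":0,"tz":0.05,"spin":0,"gripper":-1},{"tx":0.657,"ty":0,"tz":0.05,"spin":0,"gripper":-1},{"tx":0.657,"ty":0,"tz":0.05,"spin":0,"gripper":-1},{"tx":0.657,"ty":0,"tz":0.05,"spin":0,"gripper":-1}]'

```text
clock: 23.72
position: [631.1, -110.1, 111.7]
ee_rot: [0.998, 0.056, -0.001, -0.0]
contact_force: [-0.8, -0.2, 0.2]
gripper_width: 85.2
```

Run:
```python
from h import *
plan(634.8,-109.4,75,6.5)
```

```text
clk 23.73 pos [ 631.1 -110.1  111.7] yaw 6.39 j6 1.6 w 85.2 F [-0.8 -0.2  0.2]
  tx ty tz [ 0.0153 -0.0012  0.1467] spin -0.0025
```

play_rows --targets '[{"tx":0.009,"ty":0,"tz":0.07,"spin":-0.001,"gripper":-1},{"tx":0.009,"ty":0,"tz":0.14,"spin":-0.001,"gripper":-1},{"tx":0.009,"ty":0,"tz":0.14,"spin":-0.001,"gripper":-1},{"tx":0.009,"ty":0,"tz":0.14,"spin":-0.001,"gripper":-1},{"tx":0.009,"ty":0,"tz":0.14,"spin":-0.001,"gripper":-1}]'

```text
clock: 24.35
position: [635.0, -109.7, 77.4]
ee_rot: [0.998, 0.056, 0.001, 0.0]
contact_force: [-0.2, -0.5, 0.9]
gripper_width: 85.7
```

Run:
```python
from h import *
plan(634.8,-109.4,59,6.5)
```

```text
clk 24.35 pos [ 635.  -109.7   77.4] yaw 6.46 j6 1.6 w 85.7 F [-0.2 -0.5  0.9]
  tx ty tz [-0.0007 -0.0011  0.0735] spin -0.0008
```

play_rows --targets '[{"tx":0,"ty":-0.001,"tz":0.068,"spin":0,"gripper":-1},{"tx":0,"ty":-0.001,"tz":0.068,"spin":0,"gripper":-1},{"tx":0,"ty":-0.001,"tz":0.068,"spin":0,"gripper":-1},{"tx":0,"ty":-0.001,"tz":0.068,"spin":0,"gripper":1},{"tx":0,"ty":-0.001,"tz":0.068,"spin":0,"gripper":1},{"tx":0,"ty":-0.001,"tz":0.068,"spin":0,"gripper":1},{"tx":0,"ty":-0.001,"tz":0.068,"spin":0,"gripper":1},{"tx":0,"ty":-0.001,"tz":0.068,"spin":0,"gripper":1},{"tx":0,"ty":-0.001,"tz":0.068,"spin":0,"gripper":1},{"tx":0,"ty":-0.001,"tz":0.068,"spin":0,"gripper":1}]'

```text
clock: 25.6
position: [635.0, -109.4, 60.6]
ee_rot: [0.998, 0.056, 0.001, 0.0]
contact_force: [0.0, 0.2, 4.9]
gripper_width: 37.6
```

play_rows --targets '[{"tx":0,"ty":0,"tz":-0.1,"spin":0,"gripper":1},{"tx":0,"ty":0,"tz":-0.23,"spin":0,"gripper":1},{"tx":0,"ty":0,"tz":-0.23,"spin":0,"gripper":1},{"tx":0,"ty":0,"tz":-0.23,"spin":0,"gripper":1}]'

```text
clock: 26.1
position: [633.5, -109.3, 115.9]
ee_rot: [0.998, 0.056, -0.001, -0.0]
contact_force: [0.3, -0.3, -1.3]
gripper_width: 37.8
```

Run:
```python
from h import *
plan(475.5,368,110,6.5)
```

```text
clk 26.1 pos [ 633.5 -109.3  115.9] yaw 6.42 j6 1.6 w 37.8 F [ 0.3 -0.3 -1.3]
  tx ty tz [-0.4144 -1.9679  0.0264] spin -0.0018
```

play_rows --targets '[{"tx":-0.207,"ty":-0.985,"tz":0,"spin":0,"gripper":1},{"tx":-0.207,"ty":-0.985,"tz":0,"spin":0,"gripper":1},{"tx":-0.207,"ty":-0.985,"tz":0,"spin":0,"gripper":1},{"tx":-0.207,"ty":-0.985,"tz":0,"spin":0,"gripper":1},{"tx":-0.207,"ty":-0.985,"tz":0,"spin":0,"gripper":1}]'

```text
clock: 26.72
position: [553.4, 132.8, 115.8]
ee_rot: [0.998, 0.059, -0.001, 0.0]
contact_force: [-0.3, 0.0, -0.6]
gripper_width: 37.4
```

play_rows --targets '[{"tx":-0.207,"ty":-0.98,"tz":0.1,"spin":0,"gripper":1},{"tx":-0.207,"ty":-0.98,"tz":0.1,"spin":0,"gripper":1},{"tx":-0.207,"ty":-0.98,"tz":0.1,"spin":0,"gripper":1},{"tx":-0.207,"ty":-0.98,"tz":0.1,"spin":0,"gripper":1},{"tx":-0.207,"ty":-0.98,"tz":0.1,"spin":0,"gripper":1},{"tx":-0.207,"ty":-0.98,"tz":0.1,"spin":0,"gripper":1},{"tx":-0.207,"ty":-0.98,"tz":0.1,"spin":0,"gripper":1}]'

```text
clock: 27.6
position: [476.8, 365.4, 91.8]
ee_rot: [0.998, 0.055, -0.0, 0.001]
contact_force: [-0.3, -0.6, -0.5]
gripper_width: 37.6
```

Run:
```python
from h import *
plan(475.5,368,37,6.5)
g=grab('top','t3');
circ(g,634,110,32.5,60,46,1,'L'); circ(g,635.3,111,55,26,20,-1,'lgbase')
circ(g,469.4,-129.4,26,60,46,1,'M');circ(g,469.4,-129.4,45,26,20,-1,'mdbase')
stad(g,637.4,-112.5,130,74,.114,26,20,-1,'ovbase')
stad(chan(g,2),637.4,-112.5,89,32,.114,46,26,1,'ovcrown')
```

```text
clk 27.6 pos [476.8 365.4  91.8] yaw 6.33 j6 0.76 w 37.6 F [-0.3 -0.6 -0.5]
  tx ty tz [-0.0039 -0.0113  0.2193] spin -0.0037
L 150 [ 6.3379e+02  1.0949e+02 -1.0000e-02] rms 0.39
lgbase 150 [ 6.3547e+02  1.1118e+02 -3.2000e-01] rms 0.37
M 152 [ 470.68 -127.92    0.57] rms 0.7
mdbase 152 [ 4.6932e+02 -1.2967e+02 -4.6000e-01] rms 0.32
ovbase 152 [ 6.37567e+02 -1.12837e+02  1.18000e-01  4.20000e-02] rms 0.41
ovcrown 152 [ 6.36843e+02 -1.12251e+02  1.20000e-01  1.25000e-01] rms 0.54
```

Run:
```python
from h import *
g=dict(np.load('pics/t3.npz'));f=g['frame'][:,:,::-1]
a=cv2.resize(f[225:285,278:338],(380,380),interpolation=cv2.INTER_CUBIC);b=cv2.resize(f[160:220,181:241],(380,380),interpolation=cv2.INTER_CUBIC)
cv2.imwrite('pics/t3c.png',np.clip(np.hstack([a,b]).astype(float)*1.3,0,255))
for v in (246,254,262):print(f[v,288:330].max(-1))
```

```text
[ 55  56  53 106 148 157 157 158 161 159 157 152 116  71  52  52  68  73
  73  74  70  73  72  71  70  73  79  98 128 149 157 158 157 158 158 116
  57  50  49  47  48  48]
[ 56  84 136 157 158 158 159 157 118  56  38  59  71  73  77  73  75  71
  71  72  71  72  71  70  72  72  70  69  67  70  65  74 127 155 156 157
 158 117  53  46  49  44]
[ 57  50  55  95 139 158 158 157 158 156 157 152 121  79  70  77  72  71
  72  69  73  70  72  70  68  71  71  68  82 113 143 158 158 155 153 119
  56  44  48  51  46  49][ WARN:0@0.635] global loadsave.cpp:1063 imwrite_ Unsupported depth image for selected encoder is fallbacked to CV_8U.
```

View pics/t3c.png

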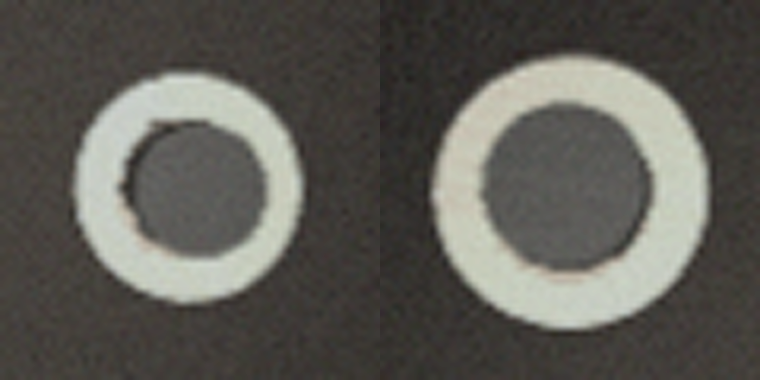

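```bash
cat >> h.py <<'E'
def far(g,x,y,R,zt,tag,lo=-.1,slack=0):
    for _ in range(3):
        dv=np.array([x,y])-NAD; dv/=np.linalg.norm(dv)
        a=edge_pts(g,x,y,zt,R-7,R+7,1)
        k=((a-[x,y])/np.linalg.norm(a-[x,y],axis=1)[:,None])@dv>lo; a=a[k]
        f=least_squares(lambda q:np.hypot(a[:,0]-q[0],a[:,1]-q[1])-R-slack,[x,y],loss='soft_l1',f_scale=.5); x,y=f.x
    print(tag,len(a),f.x.round(2),'rms',np.sqrt(np.mean(f.fun**2)).round(2)); return f.x
E
python3 - <<'E'
from h import *
g=dict(np.load('pics/t3.npz'))
far(g,469.4,-129,26,60,'M');far(g,634,110,32.5,60,'L')
g=dict(np.load('pics/top0.npz'));far(g,636,112,26,60,'M0');far(g,472,-128,32.5,60,'L0');far(g,634,-111,20,60,'S0')
E
```

```text
M 96 [ 470.21 -128.56] rms 0.32
L 95 [633.84 109.44] rms 0.36
M0 95 [636.49 111.48] rms 0.58
L0 96 [ 472.12 -128.89] rms 0.31
S0 96 [ 634.5  -111.14] rms 0.41
```

play_rows --targets '[{"tx":-0.004,"ty":-0.006,"tz":0.1,"spin":0,"gripper":1},{"tx":-0.004,"ty":-0.006,"tz":0.2,"spin":0,"gripper":1},{"tx":-0.004,"ty":-0.006,"tz":0.2,"spin":0,"gripper":1},{"tx":-0.004,"ty":-0.006,"tz":0.22,"spin":0,"gripper":1},{"tx":-0.004,"ty":-0.006,"tz":0.225,"spin":0,"gripper":1},{"tx":-0.004,"ty":-0.006,"tz":0.23,"spin":0,"gripper":1},{"tx":-0.004,"ty":-0.006,"tz":0.23,"spin":0,"gripper":1}]'

```text
clock: 28.52
position: [475.4, 368.7, 35.2]
ee_rot: [0.998, 0.056, 0.0, -0.0]
contact_force: [0.1, -0.7, -0.5]
gripper_width: 37.6
```

play_rows --targets '[{"tx":0,"ty":0,"tz":0.006,"spin":0,"gripper":1},{"tx":0,"ty":0,"tz":0.009,"spin":0,"gripper":1},{"tx":0,"ty":0,"tz":0.011,"spin":0,"gripper":1},{"tx":0,"ty":0,"tz":0.012,"spin":0,"gripper":1}]'

```text
clock: 29.02
position: [475.3, 368.5, 32.6]
ee_rot: [0.998, 0.056, 0.0, -0.0]
contact_force: [-2.5, -1.6, 6.1]
gripper_width: 37.5
```

Contact confirmed. Next: release, rise, then go to the oval cap, turning to yaw ≈ 20.7°.

play_rows --targets '[{"tz":0,"tx":0,"ty":0,"spin":0,"gripper":-1},{"tz":0,"tx":0,"ty":0,"spin":0,"gripper":-1},{"tz":0,"tx":0,"ty":0,"spin":0,"gripper":-1},{"tz":0,"tx":0,"ty":0,"spin":0,"gripper":-1},{"tz":-0.2,"tx":0,"ty":0,"spin":0,"gripper":-1},{"tz":-0.33,"tx":0,"ty":0,"spin":0,"gripper":-1},{"tz":-0.33,"tx":0,"ty":0,"spin":0,"gripper":-1},{"tz":-0.33,"tx":0,"ty":0,"spin":0,"gripper":-1}]'

```text
clock: 30.02
position: [474.8, 368.0, 113.7]
ee_rot: [0.998, 0.056, -0.001, 0.0]
contact_force: [0.2, -0.8, -0.0]
gripper_width: 85.5
```

Run:
```python
from h import *
for t in ('top0','t3'):
    g=dict(np.load(f'pics/{t}.npz'))
    f=g['frame'].astype(int)[225:280,195:240]
    if t=='t3':
        cv2.imwrite('pics/ovz.png',cv2.resize(np.clip(f*1.6,0,255).astype(np.uint8)[:,:,::-1],None,fx=10,fy=10,interpolation=cv2.INTER_CUBIC))
    # depth
    d=g['depth'].astype(float);K=g['mtx'];T=g['world_to_cam'];v,u=np.mgrid[:384,:512]
    P=np.stack([(u-K[0,2])/K[0,0]*d,-(v-K[1,2])/K[1,1]*d,-d],-1);W=(P-T[:3,3])@T[:3,:3];z=cv2.medianBlur(W[...,2].astype(np.float32),3)
    m=(z>54)&(z<68)&(abs(u-216)<30)&(abs(v-252)<30)
    q=np.array([ray(g,a,b,60)[:2] for b,a in np.argwhere(m)])
    c=q.mean(0);e=np.linalg.svd(q-c,full_matrices=False)[2][0];print(t,len(q),c,np.degrees(np.arctan2(e[1],e[0])),cv2.minAreaRect(q.astype(np.float32)))
plan(479,97,110,20.7)
```

```text
top0 574 [478.91484965  95.61441575] -159.36265644969498 ((479.12738037109375, 95.7413101196289), (93.24258422851562, 38.3466796875), 21.304471969604492)
t3 574 [478.93579589  95.62258423] -159.41086618412402 ((479.1273193359375, 95.74130249023438), (93.24259948730469, 38.3466796875), 21.304458618164062)
clk 30.02 pos [474.8 368.  113.7] yaw 6.43 j6 0.76 w 85.5 F [ 0.2 -0.8 -0. ]
  tx ty tz [-0.1048  1.0792  0.0153] spin -0.3171
```

View pics/ovz.png

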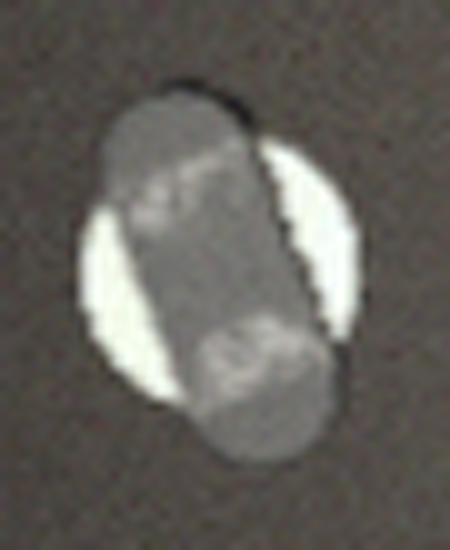

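play_rows --targets '[{"tx":-0.1,"ty":1.0,"tz":0,"spin":-0.32,"gripper":-1},{"tx":-0.1,"ty":1.0,"tz":0,"spin":-0.32,"gripper":-1},{"tx":-0.1,"ty":1.0,"tz":0,"spin":-0.32,"gripper":-1},{"tx":-0.1,"ty":1.0,"tz":0,"spin":-0.32,"gripper":-1},{"tx":-0.1,"ty":1.0,"tz":0,"spin":-0.32,"gripper":-1},{"tx":-0.1,"ty":1.0,"tz":0,"spin":-0.32,"gripper":-1},{"tx":-0.1,"ty":1.0,"tz":0,"spin":-0.32,"gripper":-1}]'

```text
clock: 30.9
position: [478.6, 118.2, 113.8]
ee_rot: [0.983, 0.182, -0.0, 0.0]
contact_force: [-0.3, 0.4, 0.3]
gripper_width: 85.4
```

Run:
```python
from h import *
plan(478.7,97,75,20.8)
```

```text
clk 30.9 pos [478.6 118.2 113.8] yaw 20.93 j6 1.36 w 85.4 F [-0.3  0.4  0.3]
  tx ty tz [-0.0299  0.0791  0.1554] spin 0.0029
```

play_rows --targets '[{"tx":-0.03,"ty":0.077,"tz":0.07,"spin":0.001,"gripper":-1},{"tx":-0.03,"ty":0.077,"tz":0.15,"spin":0.001,"gripper":-1},{"tx":-0.03,"ty":0.077,"tz":0.15,"spin":0.001,"gripper":-1},{"tx":-0.03,"ty":0.077,"tz":0.15,"spin":0.001,"gripper":-1},{"tx":-0.03,"ty":0.077,"tz":0.15,"spin":0.001,"gripper":-1}]'

```text
clock: 31.52
position: [479.0, 97.4, 77.6]
ee_rot: [0.983, 0.181, 0.001, -0.0]
contact_force: [0.7, -0.0, -0.4]
gripper_width: 85.4
```

Run:
```python
from h import *
plan(478.7,97,59,20.8)
```

```text
clk 31.52 pos [479.   97.4  77.6] yaw 20.87 j6 1.4 w 85.4 F [ 0.7 -0.  -0.4]
  tx ty tz [-0.0017  0.0009  0.0743] spin 0.0015
```

play_rows --targets '[{"tx":-0.001,"ty":0.001,"tz":0.07,"spin":0.001,"gripper":-1},{"tx":-0.001,"ty":0.001,"tz":0.07,"spin":0.001,"gripper":-1},{"tx":-0.001,"ty":0.001,"tz":0.07,"spin":0.001,"gripper":-1},{"tx":-0.001,"ty":0.001,"tz":0.07,"spin":0.001,"gripper":1},{"tx":-0.001,"ty":0.001,"tz":0.07,"spin":0.001,"gripper":1},{"tx":-0.001,"ty":0.001,"tz":0.07,"spin":0.001,"gripper":1},{"tx":-0.001,"ty":0.001,"tz":0.07,"spin":0.001,"gripper":1},{"tx":-0.001,"ty":0.001,"tz":0.07,"spin":0.001,"gripper":1},{"tx":-0.001,"ty":0.001,"tz":0.07,"spin":0.001,"gripper":1},{"tx":-0.001,"ty":0.001,"tz":0.07,"spin":0.001,"gripper":1}]'

```text
clock: 32.78
position: [478.7, 96.4, 59.9]
ee_rot: [0.984, 0.18, 0.001, -0.0]
contact_force: [-1.1, 0.2, 4.9]
gripper_width: 36.5
```

play_rows --targets '[{"tx":0,"ty":0,"tz":-0.1,"spin":0,"gripper":1},{"tx":0,"ty":0,"tz":-0.23,"spin":0,"gripper":1},{"tx":0,"ty":0,"tz":-0.23,"spin":0,"gripper":1},{"tx":0,"ty":0,"tz":-0.23,"spin":0,"gripper":1}]'

```text
clock: 33.28
position: [477.2, 95.9, 115.7]
ee_rot: [0.984, 0.18, -0.001, 0.0]
contact_force: [0.0, -1.0, -1.8]
gripper_width: 36.3
```

Run:
```python
from h import *
plan(637.8,-112,115,6.8)
```

```text
clk 33.27 pos [477.2  95.9 115.7] yaw 20.72 j6 1.4 w 36.3 F [ 0.  -1.  -1.8]
  tx ty tz [0.3066 1.005  0.002 ] spin 0.3094
```

play_rows --targets '[{"tx":0.303,"ty":1.0,"tz":0,"spin":0.31,"gripper":1},{"tx":0.303,"ty":1.0,"tz":0,"spin":0.31,"gripper":1},{"tx":0.303,"ty":1.0,"tz":0,"spin":0.31,"gripper":1},{"tx":0.303,"ty":1.0,"tz":0,"spin":0.31,"gripper":1},{"tx":0.303,"ty":1.0,"tz":0,"spin":0.31,"gripper":1},{"tx":0.303,"ty":1.0,"tz":0,"spin":0.31,"gripper":1},{"tx":0.303,"ty":1.0,"tz":0,"spin":0.31,"gripper":1},{"tx":0.303,"ty":1.0,"tz":0,"spin":0.31,"gripper":1}]'

```text
clock: 34.28
position: [637.1, -109.3, 116.9]
ee_rot: [0.998, 0.06, -0.0, -0.0]
contact_force: [0.2, 0.1, -1.0]
gripper_width: 36.4
```

Run:
```python
from h import *
plan(637.8,-112,71,6.8)
```

```text
clk 34.27 pos [ 637.1 -109.3  116.9] yaw 6.92 j6 1.61 w 36.4 F [ 0.2  0.1 -1. ]
  tx ty tz [0.0016 0.0112 0.1837] spin 0.0027
```

play_rows --targets '[{"tx":0.0016,"ty":0.009,"tz":0.09,"spin":0.002,"gripper":1},{"tx":0.0016,"ty":0.009,"tz":0.178,"spin":0.002,"gripper":1},{"tx":0.0016,"ty":0.009,"tz":0.178,"spin":0.002,"gripper":1},{"tx":0.0016,"ty":0.009,"tz":0.178,"spin":0.002,"gripper":1},{"tx":0.0016,"ty":0.009,"tz":0.178,"spin":0.002,"gripper":1},{"tx":0.0016,"ty":0.009,"tz":0.178,"spin":0.002,"gripper":1}]'

```text
clock: 35.02
position: [638.8, -112.7, 73.3]
ee_rot: [0.998, 0.059, 0.001, 0.0]
contact_force: [0.1, -0.6, -2.3]
gripper_width: 36.5
```

Run:
```python
from h import *
plan(637.8,-112,60,6.8)
```

```text
clk 35.02 pos [ 638.8 -112.7   73.3] yaw 6.73 j6 1.61 w 36.5 F [ 0.1 -0.6 -2.3]
  tx ty tz [-0.0038 -0.0035  0.0531] spin -0.0015
```

play_rows --targets '[{"tx":-0.002,"ty":-0.002,"tz":0.04,"spin":-0.001,"gripper":1},{"tx":-0.002,"ty":-0.002,"tz":0.042,"spin":-0.001,"gripper":1},{"tx":-0.002,"ty":-0.002,"tz":0.043,"spin":-0.001,"gripper":1},{"tx":-0.002,"ty":-0.002,"tz":0.046,"spin":-0.001,"gripper":1},{"tx":-0.002,"ty":-0.002,"tz":0.05,"spin":-0.001,"gripper":1},{"tx":-0.002,"ty":-0.002,"tz":0.052,"spin":-0.001,"gripper":1},{"tx":-0.002,"ty":-0.002,"tz":0.052,"spin":-0.001,"gripper":1}]'

```text
clock: 35.9
position: [638.0, -112.4, 60.0]
ee_rot: [0.998, 0.059, 0.0, 0.0]
contact_force: [-1.5, 0.5, 3.4]
gripper_width: 36.8
```

play_rows --targets '[{"tz":0,"tx":0,"ty":0,"spin":0,"gripper":-1},{"tz":0,"tx":0,"ty":0,"spin":0,"gripper":-1},{"tz":0,"tx":0,"ty":0,"spin":0,"gripper":-1},{"tz":0,"tx":0,"ty":0,"spin":0,"gripper":-1},{"tz":-0.15,"tx":0,"ty":0,"spin":0,"gripper":-1},{"tz":-0.22,"tx":0,"ty":0,"spin":0,"gripper":-1},{"tz":-0.22,"tx":0,"ty":0,"spin":0,"gripper":-1}]'

```text
clock: 36.78
position: [638.7, -112.3, 115.9]
ee_rot: [0.998, 0.059, 0.002, -0.0]
contact_force: [1.7, 0.4, 0.1]
gripper_width: 85.1
```

Run:
```python
from h import *
plan(636.4,112.6,110,6.5)
```

```text
clk 36.77 pos [ 638.7 -112.3  115.9] yaw 6.77 j6 1.61 w 85.1 F [1.7 0.4 0.1]
  tx ty tz [ 0.0968 -0.8944  0.0239] spin 0.0059
```

play_rows --targets '[{"tx":0.09,"ty":-0.893,"tz":0.01,"spin":0.005,"gripper":-1},{"tx":0.09,"ty":-0.893,"tz":0.01,"spin":0.005,"gripper":-1},{"tx":0.09,"ty":-0.893,"tz":0.01,"spin":0.005,"gripper":-1},{"tx":0.09,"ty":-0.893,"tz":0.01,"spin":0.005,"gripper":-1},{"tx":0.09,"ty":-0.893,"tz":0.01,"spin":0.005,"gripper":-1},{"tx":0.09,"ty":-0.893,"tz":0.01,"spin":0.005,"gripper":-1},{"tx":0.09,"ty":-0.893,"tz":0.01,"spin":0.005,"gripper":-1},{"tx":0.09,"ty":-0.893,"tz":0.01,"spin":0.005,"gripper":-1}]'

```text
clock: 37.78
position: [633.9, 110.7, 111.7]
ee_rot: [0.998, 0.056, -0.0, 0.0]
contact_force: [0.5, 0.6, 0.1]
gripper_width: 85.7
```

Run:
```python
from h import *
plan(634.6,112.4,55,6.5)
g=grab('top','t4')
cv2.imwrite('pics/t4c.png',cv2.resize(g['frame'][130:330,80:360][:,:,::-1],None,fx=2.8,fy=2.8))
stad(g,637.4,-112.5,130,74,.114,26,20,-1,'ovbase')
stad(g,637,-112.5,95,38,.12,60,46,1,'O')
```

```text
clk 37.77 pos [633.9 110.7 111.7] yaw 6.45 j6 1.26 w 85.7 F [0.5 0.6 0.1]
  tx ty tz [ 0.0037 -0.0063  0.2268] spin -0.0012
ovbase 152 [ 6.37585e+02 -1.12831e+02  1.19000e-01  6.50000e-02] rms 0.39
O 152 [ 6.38195e+02 -1.11600e+02  1.15000e-01  9.40000e-01] rms 0.76
```

View pics/t4c.png

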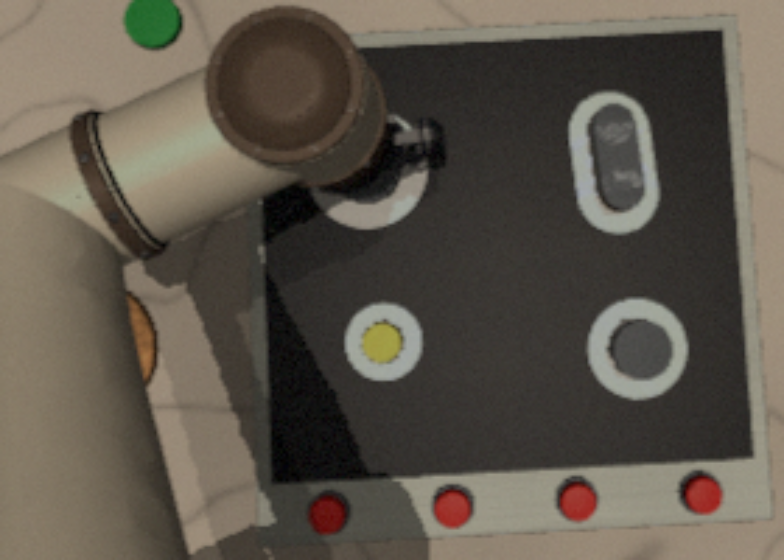

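```bash
cat >> h.py <<'E'
def sfar(g,x,y,L,Wd,a,zt,tag,lo=0.):
    r=srad(L,Wd,a)
    for _ in range(3):
        dv=np.array([x,y])-NAD; dv/=np.linalg.norm(dv)
        p=edge_pts(g,x,y,zt,lambda t:r(t)-7,lambda t:r(t)+7,1)
        # keep where outward normal faces away from nadir
        c,s=np.cos(a),np.sin(a);q=(p-[x,y])@np.array([[c,-s],[s,c]]);h=(L-Wd)/2
        n=np.stack([np.sign(q[:,0])*np.maximum(abs(q[:,0])-h,0),q[:,1]],1);n/=np.linalg.norm(n,axis=1)[:,None]
        n=n@np.array([[c,s],[-s,c]]); p=p[n@dv>lo]
        f=least_squares(lambda v:sd(p,[v[0],v[1],v[2],0],L,Wd),[x,y,a],loss='soft_l1',f_scale=.5);x,y,a=f.x
    print(tag,len(p),f.x.round(3),'rms',np.sqrt(np.mean(f.fun**2)).round(2))
E
python3 - <<'E'
from h import *
g=dict(np.load('pics/t4.npz'))
sfar(g,637.5,-112.3,95,38,.12,60,'O')
far(g,469.4,-129,26,60,'M');circ(g,469.4,-129.4,45,26,20,-1,'mdbase')
circ(g,479.4,97.3,35,26,20,-1,'smbase');circ(chan(g,2),479.4,97.3,17,46,26,1,'smcrown')
E
```

```text
O 90 [ 6.38389e+02 -1.12725e+02  1.13000e-01] rms 0.45
M 96 [ 470.25 -128.57] rms 0.35
mdbase 152 [ 4.6935e+02 -1.2968e+02 -4.6000e-01] rms 0.33
smbase 152 [ 4.7926e+02  9.7560e+01 -4.3000e-01] rms 0.33
smcrown 152 [479.8   97.25   0.74] rms 0.59
```

play_rows --targets '[{"tx":0.001,"ty":-0.0055,"tz":0.1,"spin":0,"gripper":-1},{"tx":0.001,"ty":-0.0055,"tz":0.2,"spin":0,"gripper":-1},{"tx":0.001,"ty":-0.0055,"tz":0.22,"spin":0,"gripper":-1},{"tx":0.001,"ty":-0.0055,"tz":0.22,"spin":0,"gripper":-1},{"tx":0.001,"ty":-0.0055,"tz":0.22,"spin":0,"gripper":-1},{"tx":0.001,"ty":-0.0055,"tz":0.22,"spin":0,"gripper":-1}]'

```text
clock: 38.58
position: [634.5, 113.6, 57.9]
ee_rot: [0.998, 0.057, 0.001, -0.0]
contact_force: [-0.2, 1.2, -0.0]
gripper_width: 85.6
```

Run:
```python
from h import *
plan(634.6,112.4,55,6.5)
```

```text
clk 38.58 pos [634.5 113.6  57.9] yaw 6.55 j6 1.26 w 85.6 F [-0.2  1.2 -0. ]
  tx ty tz [-0.0002  0.0047  0.0116] spin 0.0011
```

play_rows --targets '[{"tx":0,"ty":0.004,"tz":0.007,"spin":0,"gripper":-1},{"tx":0,"ty":0.004,"tz":0.007,"spin":0,"gripper":-1},{"tx":0,"ty":0.004,"tz":0.007,"spin":0,"gripper":1},{"tx":0,"ty":0.004,"tz":0.007,"spin":0,"gripper":1},{"tx":0,"ty":0.004,"tz":0.007,"spin":0,"gripper":1},{"tx":0,"ty":0.004,"tz":0.007,"spin":0,"gripper":1},{"tx":0,"ty":0.004,"tz":0.007,"spin":0,"gripper":1}]'

```text
clock: 39.45
position: [634.5, 112.5, 55.7]
ee_rot: [0.998, 0.057, 0.001, -0.0]
contact_force: [-1.0, 0.6, 6.2]
gripper_width: 62.5
```

play_rows --targets '[{"tx":0,"ty":0,"tz":-0.016,"spin":0,"gripper":1},{"tx":0,"ty":0,"tz":-0.016,"spin":0,"gripper":1},{"tx":0,"ty":0,"tz":-0.016,"spin":0,"gripper":1}]'

```text
clock: 39.83
position: [633.5, 112.2, 58.2]
ee_rot: [0.998, 0.057, -0.001, 0.0]
contact_force: [-0.5, 0.8, -1.2]
gripper_width: 62.7
```

Run:
```python
from h import *
plan(636.2,112.4,55.5,6.5)
```

```text
clk 39.83 pos [633.5 112.2  58.2] yaw 6.53 j6 1.26 w 62.7 F [-0.5  0.8 -1.2]
  tx ty tz [0.0107 0.0003 0.0109] spin 0.0006
```

play_rows --targets '[{"tx":0.01,"ty":0,"tz":0,"spin":0,"gripper":1},{"tx":0.01,"ty":0,"tz":0,"spin":0,"gripper":1},{"tx":0.01,"ty":0,"tz":0.006,"spin":0,"gripper":1},{"tx":0.01,"ty":0,"tz":0.009,"spin":0,"gripper":1},{"tx":0.01,"ty":0,"tz":0.012,"spin":0,"gripper":1},{"tx":0.01,"ty":0,"tz":0.014,"spin":0,"gripper":1}]'

```text
clock: 40.58
position: [636.5, 112.6, 55.8]
ee_rot: [0.998, 0.057, -0.0, 0.0]
contact_force: [-0.3, 0.3, 1.1]
gripper_width: 62.8
```

play_rows --targets '[{"tz":0.002,"tx":-0.001,"ty":0,"spin":0,"gripper":1},{"tz":0.002,"tx":-0.001,"ty":0,"spin":0,"gripper":-1},{"tz":0.002,"tx":0,"ty":0,"spin":0,"gripper":-1},{"tz":0.002,"tx":0,"ty":0,"spin":0,"gripper":-1},{"tz":0,"tx":0,"ty":0,"spin":0,"gripper":-1},{"tz":-0.15,"tx":0,"ty":0,"spin":0,"gripper":-1},{"tz":-0.22,"tx":0,"ty":0,"spin":0,"gripper":-1},{"tz":-0.22,"tx":0,"ty":0,"spin":0,"gripper":-1}]'

```text
clock: 41.58
position: [637.4, 113.0, 112.2]
ee_rot: [0.998, 0.057, 0.002, -0.001]
contact_force: [0.4, -0.6, -0.6]
gripper_width: 85.5
```

play_rows --targets '[{"tx":-0.48,"ty":-1.0,"tz":0,"spin":0,"gripper":-1},{"tx":-0.48,"ty":-1.0,"tz":0,"spin":0,"gripper":-1},{"tx":-0.48,"ty":-1.0,"tz":0,"spin":0,"gripper":-1},{"tx":-0.48,"ty":-1.0,"tz":0,"spin":0,"gripper":-1},{"tx":-0.48,"ty":-1.0,"tz":0,"spin":0,"gripper":-1},{"tx":-0.48,"ty":-1.0,"tz":0,"spin":0,"gripper":-1},{"tx":-0.48,"ty":-1.0,"tz":0,"spin":0,"gripper":-1}]'

```text
clock: 42.45
position: [488.6, 346.5, 109.6]
ee_rot: [0.998, 0.057, -0.001, 0.001]
contact_force: [-0.7, -0.8, 0.7]
gripper_width: 85.2
```

Run:
```python
from h import *
plan(475.6,368.5,60,6.5)
g=grab('top','t5')
far(g,635,111,32.5,60,'L');circ(g,635.3,111,55,26,20,-1,'lgbase')
sfar(g,637.5,-112.3,95,38,.12,60,'O')
```

```text
clk 42.45 pos [488.6 346.5 109.6] yaw 6.52 j6 0.8 w 85.2 F [-0.7 -0.8  0.7]
  tx ty tz [-0.0412 -0.0934  0.1982] spin 0.0004
L 95 [636.14 111.31] rms 0.4
lgbase 150 [ 6.3547e+02  1.1119e+02 -3.3000e-01] rms 0.38
O 90 [ 6.38436e+02 -1.12780e+02  1.11000e-01] rms 0.45
```

play_rows --targets '[{"tx":-0.041,"ty":-0.092,"tz":0.1,"spin":0,"gripper":-1},{"tx":-0.041,"ty":-0.092,"tz":0.195,"spin":0,"gripper":-1},{"tx":-0.041,"ty":-0.092,"tz":0.195,"spin":0,"gripper":-1},{"tx":-0.041,"ty":-0.092,"tz":0.195,"spin":0,"gripper":-1},{"tx":-0.041,"ty":-0.092,"tz":0.195,"spin":0,"gripper":-1},{"tx":-0.041,"ty":-0.092,"tz":0.195,"spin":0,"gripper":-1}]'

```text
clock: 43.25
position: [476.5, 369.1, 62.7]
ee_rot: [0.998, 0.057, 0.001, -0.001]
contact_force: [1.1, 0.1, -0.7]
gripper_width: 85.3
```

Run:
```python
from h import *
plan(475.4,368.5,33,6.5)
```

```text
clk 43.25 pos [476.5 369.1  62.7] yaw 6.52 j6 0.76 w 85.3 F [ 1.1  0.1 -0.7]
  tx ty tz [-0.0047  0.0022  0.1188] spin 0.0005
```

play_rows --targets '[{"tx":-0.004,"ty":0.001,"tz":0.114,"spin":0,"gripper":-1},{"tx":-0.004,"ty":0.001,"tz":0.114,"spin":0,"gripper":-1},{"tx":-0.004,"ty":0.001,"tz":0.114,"spin":0,"gripper":-1},{"tx":-0.004,"ty":0.001,"tz":0.114,"spin":0,"gripper":-1},{"tx":-0.004,"ty":0.001,"tz":0.114,"spin":0,"gripper":1},{"tx":-0.004,"ty":0.001,"tz":0.114,"spin":0,"gripper":1},{"tx":-0.004,"ty":0.001,"tz":0.114,"spin":0,"gripper":1},{"tx":-0.004,"ty":0.001,"tz":0.114,"spin":0,"gripper":1},{"tx":-0.004,"ty":0.001,"tz":0.114,"spin":0,"gripper":1},{"tx":-0.004,"ty":0.001,"tz":0.114,"spin":0,"gripper":1},{"tx":-0.004,"ty":0.001,"tz":0.114,"spin":0,"gripper":1}]'

```text
clock: 44.62
position: [475.4, 369.0, 34.0]
ee_rot: [0.998, 0.057, 0.0, -0.0]
contact_force: [-0.1, -0.7, 5.7]
gripper_width: 37.4
```

play_rows --targets '[{"tx":0,"ty":0,"tz":-0.15,"spin":0,"gripper":1},{"tx":0,"ty":0,"tz":-0.3,"spin":0,"gripper":1},{"tx":0,"ty":0,"tz":-0.3,"spin":0,"gripper":1},{"tx":0,"ty":0,"tz":-0.3,"spin":0,"gripper":1}]'

```text
clock: 45.12
position: [474.4, 368.0, 107.2]
ee_rot: [0.998, 0.057, -0.001, 0.001]
contact_force: [-0.3, 0.1, -1.3]
gripper_width: 37.5
```

Run:
```python
from h import *
plan(479.3,98.6,107,6.5)
```

```text
clk 45.12 pos [474.4 368.  107.2] yaw 6.51 j6 0.76 w 37.5 F [-0.3  0.1 -1.3]
  tx ty tz [-0.1025  1.0727  0.0021] spin 0.0001
```

play_rows --targets '[{"tx":-0.097,"ty":1.0,"tz":0,"spin":0,"gripper":1},{"tx":-0.097,"ty":1.0,"tz":0,"spin":0,"gripper":1},{"tx":-0.097,"ty":1.0,"tz":0,"spin":0,"gripper":1},{"tx":-0.097,"ty":1.0,"tz":0,"spin":0,"gripper":1},{"tx":-0.097,"ty":1.0,"tz":0,"spin":0,"gripper":1},{"tx":-0.097,"ty":1.0,"tz":0,"spin":0,"gripper":1},{"tx":-0.097,"ty":1.0,"tz":0,"spin":0,"gripper":1}]'

```text
clock: 46.0
position: [479.5, 118.5, 107.8]
ee_rot: [0.998, 0.058, -0.0, 0.0]
contact_force: [-0.5, 0.5, 0.1]
gripper_width: 37.3
```

Run:
```python
from h import *
plan(478.9,98.7,73,6.5)
```

```text
clk 46.0 pos [479.5 118.5 107.8] yaw 6.62 j6 1.11 w 37.3 F [-0.5  0.5  0.1]
  tx ty tz [-0.0114  0.0782  0.1391] spin 0.0027
```

play_rows --targets '[{"tx":-0.011,"ty":0.076,"tz":0,"spin":0.002,"gripper":1},{"tx":-0.011,"ty":0.076,"tz":0.07,"spin":0.002,"gripper":1},{"tx":-0.011,"ty":0.076,"tz":0.138,"spin":0.002,"gripper":1},{"tx":-0.011,"ty":0.076,"tz":0.138,"spin":0.002,"gripper":1},{"tx":-0.011,"ty":0.076,"tz":0.138,"spin":0.002,"gripper":1},{"tx":-0.011,"ty":0.076,"tz":0.138,"spin":0.002,"gripper":1},{"tx":-0.011,"ty":0.076,"tz":0.138,"spin":0.002,"gripper":1}]'

```text
clock: 46.88
position: [479.2, 98.5, 74.4]
ee_rot: [0.998, 0.056, 0.001, -0.0]
contact_force: [0.1, 0.1, -1.3]
gripper_width: 36.9
```

Run:
```python
from h import *
plan(478.9,98.7,62,6.5)
```

```text
clk 46.88 pos [479.2  98.5  74.4] yaw 6.46 j6 1.15 w 36.9 F [ 0.1  0.1 -1.3]
  tx ty tz [-0.0011 -0.0009  0.0494] spin -0.0008
```

play_rows --targets '[{"tx":0,"ty":-0.001,"tz":0.038,"spin":0,"gripper":1},{"tx":0,"ty":-0.001,"tz":0.038,"spin":0,"gripper":1},{"tx":0,"ty":-0.001,"tz":0.04,"spin":0,"gripper":1},{"tx":0,"ty":-0.001,"tz":0.044,"spin":0,"gripper":1},{"tx":0,"ty":-0.001,"tz":0.047,"spin":0,"gripper":1},{"tx":0,"ty":-0.001,"tz":0.048,"spin":0,"gripper":1},{"tx":0,"ty":-0.001,"tz":0.048,"spin":0,"gripper":1}]'

```text
clock: 47.75
position: [478.9, 98.6, 62.0]
ee_rot: [0.998, 0.056, 0.0, -0.0]
contact_force: [-1.9, 0.6, 1.6]
gripper_width: 37.6
```

Contact confirmed. Next: release, rise, and back off to the left (away from the salt pot) for the final view.

play_rows --targets '[{"tz":0.002,"tx":0,"ty":0,"spin":0,"gripper":1},{"tz":0.002,"tx":0,"ty":0,"spin":0,"gripper":-1},{"tz":0.002,"tx":0,"ty":0,"spin":0,"gripper":-1},{"tz":0.002,"tx":0,"ty":0,"spin":0,"gripper":-1},{"tz":0.002,"tx":0,"ty":0,"spin":0,"gripper":-1},{"tz":-0.15,"tx":0,"ty":0,"spin":0,"gripper":-1},{"tz":-0.35,"tx":0,"ty":0,"spin":0,"gripper":-1},{"tz":-0.45,"tx":0,"ty":0,"spin":0,"gripper":-1},{"tz":-0.45,"tx":0,"ty":0,"spin":0,"gripper":-1}]'

```text
clock: 48.88
position: [480.0, 99.2, 176.5]
ee_rot: [0.998, 0.056, 0.002, -0.001]
contact_force: [-0.8, 0.0, -0.2]
gripper_width: 85.4
```

play_rows --targets '[{"tx":0,"ty":-1.0,"tz":0,"spin":0,"gripper":-1},{"tx":0,"ty":-1.0,"tz":0,"spin":0,"gripper":-1},{"tx":0,"ty":-1.0,"tz":0,"spin":0,"gripper":-1},{"tx":0,"ty":-1.0,"tz":0,"spin":0,"gripper":-1},{"tx":0,"ty":-1.0,"tz":0,"spin":0,"gripper":-1},{"tx":0,"ty":-1.0,"tz":0,"spin":0,"gripper":-1},{"tx":0,"ty":-1.0,"tz":0,"spin":0,"gripper":-1}]'

```text
clock: 49.75
position: [450.7, 345.6, 173.7]
ee_rot: [0.998, 0.056, -0.001, 0.001]
contact_force: [1.0, -0.1, -0.3]
gripper_width: 85.5
```

Run:
```python
from h import *
g=grab('top','t6'); s=grab('scene','s6')
cv2.imwrite('pics/t6c.png',cv2.resize(g['frame'][130:330,80:360][:,:,::-1],None,fx=2.8,fy=2.8))
cv2.imwrite('pics/s6c.png',cv2.resize(s['frame'][100:260,180:380][:,:,::-1],None,fx=3.8,fy=3.8,interpolation=cv2.INTER_CUBIC))
far(g,635,111,32.5,60,'L');circ(g,635.3,111,55,26,20,-1,'lgbase')
far(g,469.4,-129,26,60,'M');circ(g,469.4,-129.4,45,26,20,-1,'mdbase')
far(g,479,97,20,60,'S');circ(g,479.4,97.3,35,26,20,-1,'smbase')
sfar(g,637.5,-112.3,95,38,.12,60,'O');stad(g,637.4,-112.5,130,74,.114,26,20,-1,'ovbase')
a=np.load('pics/top0.npz')['frame'].astype(int)
print('pot diff',abs(a-g['frame'])[225:280,385:450].mean(), abs(a-g['frame'])[20:60,300:400].mean())
```

```text
L 95 [636.16 111.34] rms 0.46
lgbase 150 [ 6.3545e+02  1.1117e+02 -3.2000e-01] rms 0.36
M 96 [ 470.2  -128.63] rms 0.34
mdbase 152 [ 4.6931e+02 -1.2969e+02 -4.5000e-01] rms 0.34
S 96 [479.62  97.13] rms 0.31
smbase 152 [ 4.7929e+02  9.7570e+01 -4.2000e-01] rms 0.34
O 90 [ 6.38414e+02 -1.12735e+02  1.11000e-01] rms 0.42
ovbase 152 [ 6.37556e+02 -1.12847e+02  1.21000e-01  6.60000e-02] rms 0.41
pot diff 3.601118881118881 3.3688333333333333
```

View pics/t6c.png

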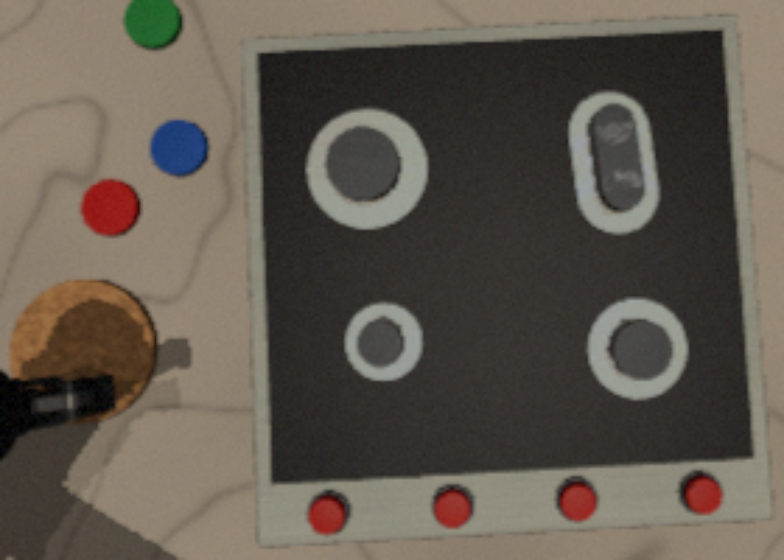

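View pics/s6c.png

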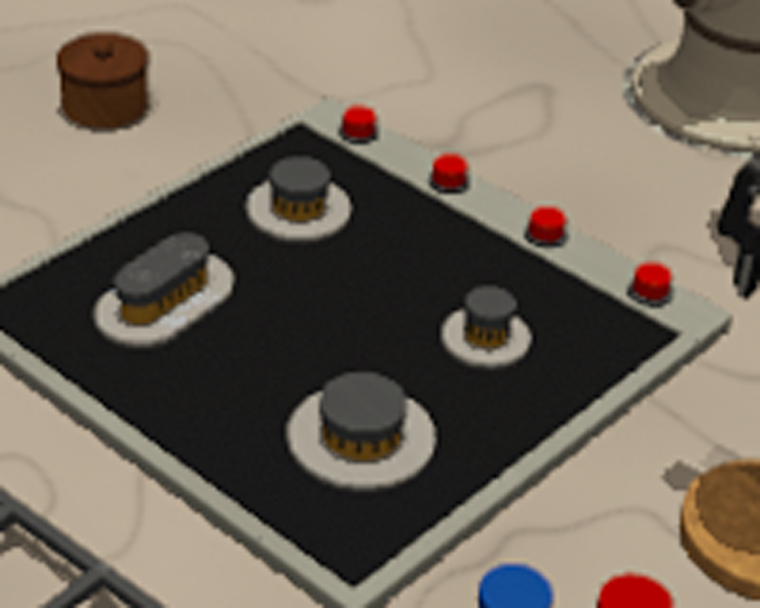

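Both views show every cap flat on its matching burner, within about 1.4 mm of centre. The salt pot hasn't moved and the arm is clear, so I'm handing in.

```bash
python3 -c "
from bench import *
print(job_done(),read_state()['clock'])"
```

```text
the job is handed in; nothing more can be done
the job is handed in; nothing more can be done
```

All four caps are on their matching burners and the job is handed in, at about 50 s of the 128 s allowed. I did it as two swaps using the trivet: medium with large, then small with oval. The large cap was first set down about 2 mm off, so I gripped it again and re-centred it.

Cap-to-base offsets, measured from the final top view:

| Cap | Offset from burner centre |
|---|---|
| Large | about 0.7 mm |
| Medium | about 1.4 mm |
| Small | about 0.6 mm |
| Oval | about 0.9 mm, and about 0.6° off lengthwise |

- **Flatness and surroundings:** in the scene view all four caps lie flat. The salt pot looks unmoved in both views, and the arm was clear of everything.
- **Disagreements:** the camera and the robot's own position differed by up to about 1.3 mm. Simple outline fits were also thrown off by shadows and the caps' visible sides, so the figures above use only the rim side facing away from the camera.
- **Gripper opening:** the gripper reading came out 1.5–3 mm below the true cap sizes throughout.

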